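# Hang the camera target plate inside the box trainer

## Robot

A 6-joint arm with a two-finger parallel gripper is mounted at the origin on the work surface. World frame = base frame: x ahead of the robot, y to its left, z up, the work surface at z = 0. Lengths are in m, angles in rad, forces in N, time in s.
With the tool pointing down it reaches from about 0.35 to 1 m from the base axis. Payload 7.1 kg.
Tool frame: the origin (TCP) lies at the very end of the fingers, on their centre line; the grasp point (between the pads) lies ctrl.hold_point_z behind it (ctrl.hold_point_z is the distance from the TCP to the grasp point, in m); z points along the fingers, y is the line along which they close (so a half turn about z gives the same grasp; the last joint's range is limited). The gripper opens to 85 mm and grips with 20 to 120 N. Pads are 22 mm wide; open, the fingers measure 114 mm over their backs; the gripper's body (76 mm by 85 mm) begins 54 mm behind the grasp point. The pads swing forward as they close: fully open they stand 13 mm farther back than shut.
Start: joints at [1.172, 0.423, 1.63, -0, 1.089, -0.019], TCP at [0.232, 0.58, 0.231] pointing down, gripper open.
Joint ranges: [-3, 3], [-0.9, 2.11], [0.09, 2.58], [-1.31, 4.45], [0.11, 2.69], [-2.54, 2.54]. Speed limits (rad/s): [2.39, 2.39, 3.01, 3.14, 3.14, 3.14].

## Interface

Orientations are given as [roll, pitch, yaw] about the fixed x, y, z axes, in that order (R = Rz(yaw) Ry(pitch) Rx(roll)).
In Python, from bench import ctrl, imaging gives the robot as it stands.
- The arm moves only by the tool arm_command, never from a script. Its argument "deltas" is a list that holds one entry, the list of rows, each a list of 7 numbers: the turn, a rotation vector about the tool's x, y, z in rad, then the shift along the tool's x, y, z in cm, then the finger opening in cm, from 0 to 8.54. A call has 1 to 10 rows; each row is the pose to reach, as a shift and turn from the pose commanded when the call began, along the tool's axes at that moment; what a row does not reach only later rows make up. A row lasts 1/8 s, in which the tool goes at most 62.5 mm and 10.7 degrees, less where a joint would pass 70% of its speed; a pose out of reach is approached as far as the arm can. A call with a gripper value outside its range is refused whole. The fingers move at their own pace and stop on an object; "grip_force" is the grip in N (left out, the last holds). Time passes only in rows, so rows that repeat a pose let the fingers close. It gives the time, the measured TCP pose, the force, the opening and the grip force at its end, in the units of the state.
- ctrl.get_state(): the state, without advancing time (a new reading comes with each control period).
- imaging.camera(name): name is "scene" or "top" or "wrist"; returns a dict with "color" (480x640x3 uint8, blue, green, red), "camera_matrix" (3x3 intrinsics, pixels), "rvec" (rotation vector, rad) and "tvec" (3), from world to camera coordinates, as OpenCV has them. Camera axes: x right, y down, z forward; pixel columns grow to the right and rows downward; lengths in m; the calibration is good to about 2 mm. The wrist camera is an equidistant fisheye: a pixel r from the principal point sees the ray r / f radians off the axis. A picture is of the moment at which its call begins. There is no depth.
- ctrl.job_done(): hands the job in; it is judged then, once.
The state is a dict: "t": time; "joint_positions": joint angles; "joint_velocities": joint speeds; "joint_efforts": joint torques, N m; "eef_pos": TCP position; "ee_rot": TCP orientation; "force": force on the tool from outside, world axes, zero at the start; "ft_torque": the same for the moment, N m; "finger_gap": opening from 0.0 (shut) to 1.0 (fully open); "finger_force": force on a finger pad.
Only numpy, scipy, OpenCV 4.12 (cv2) and the standard library are available. Lean on these libraries where they do the work, as an engineer would, in place of code of your own. Each camera call takes 0.05 s, during which the arm holds its last target. There are 200 camera calls.

## Task

Take the steel retractor from its holder and, touching the aluminium target plate with the retractor only, lift the plate out of its rack by its slot, pass it through the opening in the sloping cover of the white box trainer without touching the cover, and hang it by its slot on both arms of the hook inside. Slide it gently back along the arms until it comes to rest against the stop collars, then put the retractor back in its holder as it was and leave the other things where they are.

Things in the scene. Friction and masses are not known exactly. Their poses are not given: they have to be found in the camera images.
- plate: Target plate: flat aluminium, 96 wide (y), 8 thick (x), 110 high (z), 0.14-0.23 kg, engraved rings on both faces. Origin: centre of its bottom edge. A rectangular slot goes through it along x: 74 wide (centred), z 58 to 98, closed above by a 12 mm high bar (z 98-110). At the start it stands loose and upright in the rack, faces square to the rack's x.
- eye_top (a point): Point of the plate: middle of the underside of its top bar (upper edge of the slot), 98 mm above the plate's origin, mid-thickness; axes as the plate.
- rack: Grey plate rack, fixed, 80 (x) x 126 (y) x 34 mm high; origin at the centre of its underside, z up; its -x side faces the robot. A groove 12 mm wide (x), 102 long (y) and 16 deep, its floor 18 mm above the table, holds the plate's bottom edge. The plate comes out straight up; lifted by a leaning blade it binds in the groove.
- retractor: Right-angle steel retractor, an L-shaped hook tool, 0.16 kg. Origin in the inner corner of the L; z up the shaft, x out along the blade. Flat blade: x -5 to 40, 18 wide (y), upper face z = 0, lower z = -5. Flat shaft: x -5 to 0, 18 wide (y), up to z = 120. Guard 26 (x) x 46 (y), z 120-127. It starts upright in the holder, blade down, pointing to the holder's +x.
- grip (a point): Middle of the retractor's handle, at x = -2.5, y = 0, z = 165 mm in the retractor's frame. The handle is a bar 22 (x) x 24 (y) mm, z 127 to 200 mm (top end). Grip it hard across y; even so it turns in the fingers if the blade is pushed sideways with over 5 N. The retractor is lifted straight up out of the holder and goes straight down into it.
- holder: White retractor holder, fixed; origin on its underside, z up. Top plate: upper face z = 150, 6 thick, x -26 to 64, y -48 to 48, with a slot through it x -12 to 50, y -13 to 13. The hanging retractor's origin lies at x = 0, y = 0, z = 30 mm in this frame, its axes parallel to the holder's, its guard resting across the slot.
- trainer: White surgical box trainer, fixed, 270 (x) x 290 (y) mm; origin at the centre of its underside, z up, -x faces the robot. Tray with 8 mm floor and 53 mm high side walls, front wall 72 mm high at x = -125, open at the far side (+x). It carries the cover and the hook, which lies beyond the opening under the upper part of the cover: the tool must lean 30-45 degrees, handle to the robot.
- cover: Sloping cover: 5 mm white sheet rising at 30 degrees away from the robot, 290 wide, lower edge 80 and upper edge 210 mm above the table. Origin: centre of its opening, mid-thickness, 139.5 mm above the table; x up the slope, y left, z out of the sheet. Opening: x -61 to 61, y -60 to 60. Sheet: x -118 to 141, side skirts 32 deep.
- hanger: Fixed two-armed hook in the trainer, steel rod 8 mm thick. Origin between the arms on their axis height (112 mm above the table), in the plane of the uprights, 95.5 mm (level) beyond the opening's centre; axes as the trainer. Uprights at x = 0, y = +-27, up to z = 38; level arms run from them to x = -60, their ends rise to x = -67, z = 14 (rod axis; top z = 18). A hung plate has eye_top at z = 4.
- stop: Stop of the hook; its fixed origin is the hook's. A sliding yoke with two collars (19 mm across, 10 long), one round each arm, joined by a bar 27 to 33 mm below the arms' axes and clamped (holds 30 N). Their front faces stand anywhere from x = -12 to -32, set anew each time: not measured, to be felt (or seen). Against them eye_top is 4 mm ahead of the faces. 35 mm gap between them.
- bowl: Bystander: steel bowl, 120 mm across, 45 high, loose.
- bottle: Bystander: white bottle, 60 mm across, 160 high, loose.
Mind the look-alikes: they are no part of the job. What is shaped like the retractor but blue is not meant. Several things have the shape of the plate; the one meant has the colours described above.

How it is judged:
On the way, in this order (a step that is already met when the one before it is completed fails the run):
1. the plate hangs on the retractor, lifted clear of the rack (contact force between plate and retractor above 0.3 N and contact force between plate and rack below 0.05 N and z of plate in the frame of rack above 0.06 m), for 0.2 s.
2. the plate's slot passes through the opening of the cover (x of eye_top in the frame of cover between -0.061 and 0.061 m and y of eye_top in the frame of cover between -0.06 and 0.06 m and z of eye_top in the frame of cover between -0.03 and 0.03 m), for 0.05 s.
3. the plate, hanging on both arms, rests against the stop collars (contact force between plate and stop above 0.1 N and x of eye_top in the frame of hanger between -0.04 and -0.012 m and y of eye_top in the frame of hanger between -0.009 and 0.009 m and z of eye_top in the frame of hanger between -0.002 and 0.012 m), for 0.05 s.
At the end, for the whole second after the job is handed in: Plate at rest on both hook arms by its slot, upright (0.12 rad), centred within 9 mm, eye_top 12-40 mm ahead of the uprights (collars' range), clear of the retractor; retractor still and upright in its holder, guard on the top plate (12 mm, height 4 mm, yaw 0.25 rad) (x of eye_top in the frame of hanger between -0.04 and -0.012 m and y of eye_top in the frame of hanger between -0.009 and 0.009 m and z of eye_top in the frame of hanger between -0.002 and 0.01 m and angle between plate's own z axis and vertical below 0.12 rad and contact force between plate and hanger above 0.3 N and contact force between plate and retractor below 0.05 N and linear speed of each of plate, retractor below 0.02 m/s and horizontal distance between retractor and holder below 0.012 m and z of retractor in the frame of holder between 0.026 and 0.034 m and angle between retractor's own z axis and vertical below 0.06 rad and angle between the x axis of retractor and the x axis of holder, either way round below 0.25 rad); the robot touches nothing.
It fails at once if the cover is touched by the plate, the retractor or the robot (contact force between any of plate, retractor, the arm, the fingers and cover above 0.5 N).
It fails at once if the plate is touched by the gripper or arm (contact force between any of the fingers, the arm and plate above 0.3 N).
It fails at once if the hook or its stop is pressed hard (over 15 N) (contact force between any of plate, retractor and hanger above 15 N).
It fails at once if a bystander is moved by more than 20 mm (distance of any of bowl, bottle from where it was at the start of the episode above 0.02 m).
It also fails if it takes over 72 s, if anything falls off the work surface, if the arm or the gripper's body presses on something with over 40 N, if the wrist force passes 120 N, or if a joint passes its speed limit or range.

## Working session

There is one attempt and no reset: what is moved stays moved. The work goes in short steps, Python scripts to look and compute and a tool call to move; the robot and the scene stay as the last step left them, time stands still between calls to the robot, and variables do not carry over. Pictures are saved under pics/ and viewed, at most 10 in all, crops included, and the job is handed in when it is done.

Besides the shell and the picture viewer there is one more tool, called after ">>>" by a JSON object that holds its "name" and its "arguments", one argument or row to a line. arm_command: Moves the arm, as the interface text tells. Its arguments: {"type":"object","properties":{"deltas":{"type":"array"},"grip_force":{"type":"number"}},"required":["deltas"]}

```bash
mkdir -p pics; ls; python3 - <<'E'
from bench import ctrl, imaging
import cv2,pickle
print(ctrl.get_state(), ctrl.hold_point_z)
d={}
for n in ("scene","top","wrist"):
    c=imaging.camera(n); d[n]=c; cv2.imwrite(f"pics/{n}0.png",c["color"]); print(n,c["camera_matrix"].tolist(),c["rvec"],c["tvec"])
pickle.dump(d,open("cams0.pkl","wb"))
E
```

```text
pics
{'t': 0.0, 'joint_positions': array([ 1.17200624e+00,  4.23863533e-01,  1.63072496e+00, -2.47828182e-05,
        1.08860475e+00, -1.90015658e-02]), 'joint_velocities': array([ 6.90499005e-04, -2.11981480e-03,  6.64532041e-04,  3.78411728e-04,
        1.90712306e-03, -1.10056926e-05]), 'joint_efforts': array([ 1.74743363e-03, -5.57385063e+01, -2.81744027e+01,  1.01049187e-05,
        7.24339581e-03, -1.82447150e-05]), 'eef_pos': array([0.23146413, 0.57994528, 0.2305178 ]), 'ee_rot': array([-3.13999194e+00, -8.47705470e-06,  2.76181564e+00]), 'force': array([-0.09538525, -0.33848291,  0.58413059]), 'ft_torque': array([ 0.01445192,  0.00226483, -0.03340952]), 'finger_force': 0.0, 'finger_gap': 1.001347489229507} 0.0187
scene [[521.2958586604926, 0.0, 323.0817912001253], [0.0, 521.2958586604926, 245.78742228547878], [0.0, 0.0, 1.0]] [ 2.03373699  0.97915306 -0.49583341] [-0.30774013 -0.12416942  1.49742519]
top [[613.1388197862561, 0.0, 314.218478184527], [0.0, 613.1388197862561, 241.26394187710696], [0.0, 0.0, 1.0]] [ 2.14953477 -2.12738559  0.21371158] [-0.02855022  0.51135272  1.52622582]
wrist [[371.64829954431775, 0.0, 314.85888703545356], [0.0, 371.64829954431775, 233.35744142556854], [0.0, 0.0, 1.0]] [-2.38295345 -1.61434894 -0.24767236] [-0.623705   -0.03902852  0.38023345]
```

View pics/scene0.png

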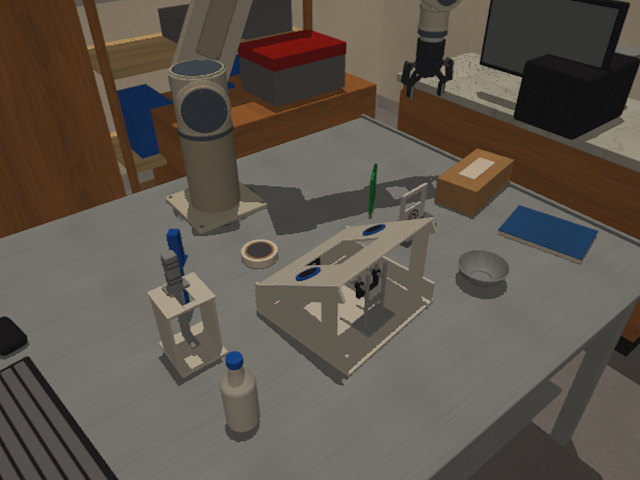

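View pics/top0.png

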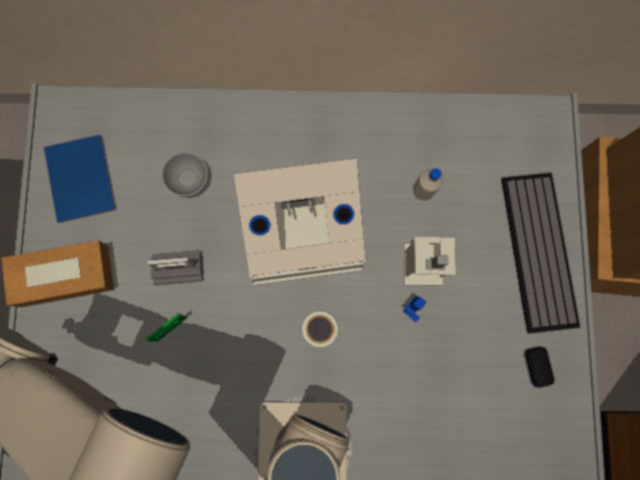

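The scene view shows the steel retractor in the white holder at (172,268), with a blue one behind it at (177,250). The plate in the rack is at (412,212), a green plate is at (374,190), and the trainer is at (345,290). In the top view the holder is at (432,260), the rack at (175,265), the trainer at (300,220), the bowl at (186,175) and the bottle at (430,181).

Possible mix-ups:
- **Retractor:** grey at top (440,260), blue at top (415,307). I choose the grey one.
- **Plate:** grey in the rack at top (175,262), green at top (168,326). I choose the grey one.

I'll check both choices in a crop.

```bash
python3 - <<'E'
import cv2,pickle,numpy as np
d=pickle.load(open("cams0.pkl","rb"))
def crop(n,x,y,w,h,s): 
    return cv2.resize(d[n]["color"][y:y+h,x:x+w],None,fx=s,fy=s,interpolation=cv2.INTER_CUBIC)
a=crop("top",395,225,80,60,5); b=crop("top",140,235,80,60,5)
c=crop("scene",140,240,100,75,4); e=crop("scene",380,175,80,60,5)
cv2.imwrite("pics/crop1.png",np.vstack([np.hstack([a,b]),np.hstack([c,e])]))
cv2.imwrite("pics/crop2.png",np.hstack([crop("top",225,150,150,150,5)[:600,:]]))
E
```

```text
(no output)
```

View pics/crop1.png

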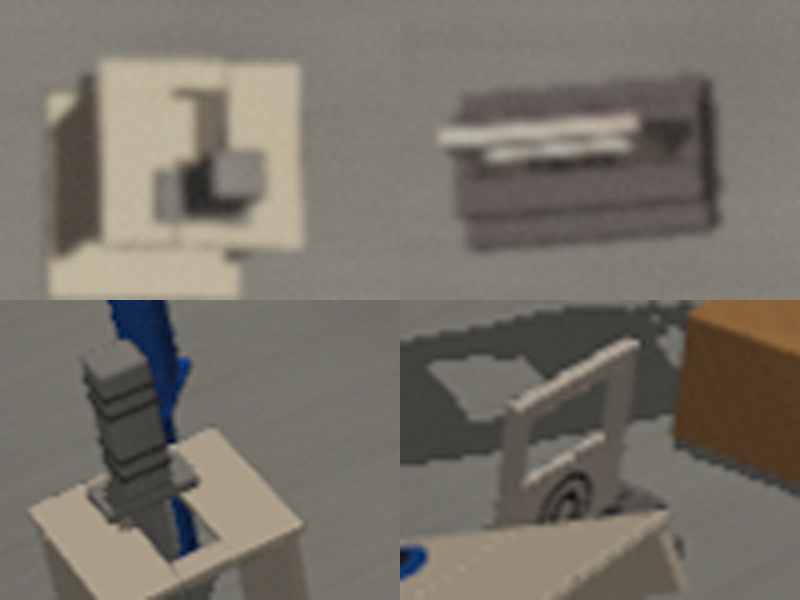

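View pics/crop2.png

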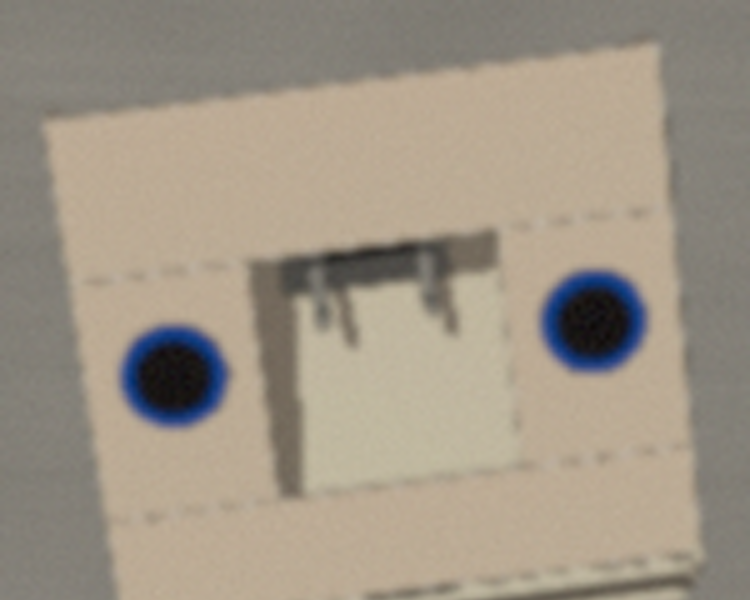

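The crops confirm the grey retractor, with the slot and blade towards world +x, and the bare aluminium plate in the rack. The hook arms show through the opening, with the dark yoke visible. Next I fit the poses to the read corners.

```bash
cat > h.py <<'E'
import numpy as np,cv2,pickle
from scipy.optimize import least_squares
from scipy.spatial.transform import Rotation as R
def proj(c,P): return cv2.projectPoints(np.array(P,float),np.array(c["rvec"]),np.array(c["tvec"]),c["camera_matrix"],None)[0][:,0]
def fit(obs,guess):  # obs: list of (cam, pts_local(mm), pix); pose x,y,yaw ; z fixed by table
    def res(p):
        Q=R.from_euler("z",p[2])
        return np.concatenate([(proj(c,Q.apply(np.array(L)/1e3)+[p[0],p[1],0])-np.array(px)).ravel() for c,L,px in obs])
    s=least_squares(res,guess); return s.x,np.round(s.fun.reshape(-1,2),1)
E
python3 - <<'E'
from h import *
d=pickle.load(open("cams0.pkl","rb")); T,S=d["top"],d["scene"]
f=lambda x0,y0,s,P:[((u+.5)/s-.5+x0,(v+.5)/s-.5+y0) for u,v in P]
for c in (T,S): print("campos",-cv2.Rodrigues(c["rvec"])[0].T@c["tvec"].ravel())
a=(T,[(64,48,150),(64,-48,150),(-26,-48,150),(-26,48,150)],f(395,225,5,[(100,60),(300,65),(303,248),(100,248)]))
a2=(T,[(8.5,12,230),(8.5,-12,230),(-13.5,-12,230),(-13.5,12,230)],f(395,225,5,[(212,150),(268,152),(268,198),(212,198)]))
a3=(S,[(-26,-48,150),(-26,48,150),(64,48,150)],f(140,240,4,[(30,212),(215,128),(303,223)]))
for o in ([a],[a2],[a3],[a,a2,a3]): print("holder",*fit(o,[.5,-.3,0]))
b=(T,[(40,63,34),(40,-63,34),(-40,-63,34),(-40,63,34)],f(140,235,5,[(60,98),(302,76),(312,228),(68,250)]))
b2=(T,[(4,48,128),(4,-48,128),(-4,-48,128),(-4,48,128)],f(140,235,5,[(40,130),(238,114),(240,131),(42,148)]))
b3=(S,[(0,-48,128),(0,48,128)],f(380,175,5,[(108,107),(236,41)]))
print("rack",*fit([b],[.5,.3,0])); print("plate top",*fit([b2],[.5,.3,0])); print("pl both",*fit([b2,b3],[.5,.3,0]))
s,co=.5,np.cos(np.pi/6)
# cover in trainer-like frame centred at opening
cv=lambda x,y,z=2.5:(x*co-z*s,y,139.5+x*s+z*co)
c1=(T,[cv(61,60),cv(61,-60),cv(-61,-60),cv(-61,60)],f(225,150,5,[(250,265),(497,233),(520,467),(280,495)]))
c2=(T,[cv(141,145),cv(141,-145)],f(225,150,5,[(45,120),(658,45)]))
print("cover",*fit([c1],[.6,0,0]));print("cover",*fit([c1,c2],[.6,0,0]))
p,_=fit([c1,c2],[.6,0,0])
# hook: arm tips z=18 top, at x=95.5-67
h=(T,[(95.5-67,27,126),(95.5-67,-27,126)],f(225,150,5,[(322,325),(435,308)]))
print("hook",*fit([h],[.6,0,0]))
E
```

```text
campos [0.23412969 0.00968807 1.59271824]
campos [ 1.19122783 -0.55057058  0.79388446]
holder [ 0.44278925 -0.30953691 -0.00913364] [[-0.1  0. ]
 [-0.3 -0.1]
 [-0.   0.4]
 [ 0.4 -0.4]]
holder [ 0.44286597 -0.3095895  -0.01781514] [[ 0.3 -0.1]
 [-0.4 -0.2]
 [-0.2  0.3]
 [ 0.4 -0. ]]
holder [ 0.44695661 -0.31074744  0.00219252] [[-0.8 -0.4]
 [-0.1 -0.2]
 [ 0.9  0.4]]
holder [ 0.4436088  -0.30976766 -0.00838772] [[ 0.  -0.3]
 [-0.2 -0.5]
 [ 0.1  0.1]
 [ 0.5 -0.7]
 [ 0.3 -0.4]
 [-0.3 -0.5]
 [-0.1 -0.1]
 [ 0.5 -0.3]
 [-1.  -1.8]
 [-0.2 -1.1]
 [ 0.3 -0.4]]
rack [0.44237077 0.3266977  0.1036644 ] [[-0.5 -0.3]
 [ 0.5 -0.3]
 [ 0.5  0.2]
 [-0.5  0.4]]
plate top [0.44498967 0.33008061 0.09631861] [[-0.2  0.2]
 [ 0.4  0. ]
 [ 0.2 -0.1]
 [-0.4 -0.1]]
pl both [0.4454631  0.33014689 0.0825814 ] [[-0.2 -0.3]
 [ 0.4  0.1]
 [ 0.2 -0. ]
 [-0.5 -0.6]
 [ 0.4 -0.3]
 [-0.9 -0.6]]
cover [0.54029457 0.00878478 0.13860861] [[-0.4 -0.8]
 [ 0.2 -0.5]
 [ 0.4  0.4]
 [-0.2  0.9]]
cover [0.54025315 0.0089292  0.1417703 ] [[-0.5 -0.7]
 [ 0.1 -0.5]
 [ 0.4  0.3]
 [-0.2  1. ]
 [-0.1 -0. ]
 [ 0.4 -0.1]]
hook [0.53928983 0.0084141  0.16611956] [[ 0.4 -0.1]
 [-0.4  0.1]]
```

```bash
cat >> h.py <<'E'
def ret(yaw,lean): return R.from_euler("z",yaw)*R.from_euler("y",-lean)
def row(tcp,yaw,lean=0.,ref=None):
    from bench import ctrl
    s=ctrl.get_state() if ref is None else ref
    R0=R.from_euler("xyz",s["ee_rot"]); Rt=ret(yaw,lean)*R.from_euler("x",np.pi)
    print("row",np.round((R0.inv()*Rt).as_rotvec(),3).tolist(),np.round(R0.inv().apply(np.array(tcp)-s["eef_pos"])*100,2).tolist())
    return dict(eef_pos=np.array(tcp),ee_rot=Rt.as_euler("xyz"))
E
python3 - <<'E'
from h import *
r=row([.40,.12,.36],1.3); r=row([.4405,-.3095,.34],-.012,ref=r); 
E
```

```text
row [-0.001, 0.001, 1.462] [-32.7, -36.49, -12.88]
row [0.0, -0.0, 1.312] [-40.3, 15.39, 2.0]
```

>>> {"name": "arm_command", "arguments": {
  "deltas": [
    [[0,0,0,0,0,-6,8.5],[0,0,0.1,0,0,-12,8.5],[0,0,1.462,-32.7,-36.5,-12.9,8.5],[0,0,1.462,-32.7,-36.5,-12.9,8.5],[0,0,1.462,-32.7,-36.5,-12.9,8.5],[0,0,1.462,-32.7,-36.5,-12.9,8.5],[0,0,1.462,-32.7,-36.5,-12.9,8.5],[0,0,1.462,-32.7,-36.5,-12.9,8.5],[0,0,1.462,-32.7,-36.5,-12.9,8.5],[0,0,1.462,-32.7,-36.5,-12.9,8.5]]
  ],
  "grip_force": 100
}}

```text
t: 1.4
eef_pos: [0.4003, 0.1181, 0.3604]
ee_rot: [3.141, -0.0, 1.296]
force: [0.7, 1.7, 0.3]
finger_gap: 0.994
finger_force: 0.0
```

>>> {"name": "arm_command", "arguments": {
  "deltas": [
    [[0,0,1.312,-40.3,15.4,2,8.5],[0,0,1.312,-40.3,15.4,2,8.5],[0,0,1.312,-40.3,15.4,2,8.5],[0,0,1.312,-40.3,15.4,2,8.5],[0,0,1.312,-40.3,15.4,2,8.5],[0,0,1.312,-40.3,15.4,2,8.5],[0,0,1.312,-40.3,15.4,2,8.5],[0,0,1.312,-40.3,15.4,2,8.5],[0,0,1.312,-40.3,15.4,2,8.5],[0,0,1.312,-40.3,15.4,2,8.5]]
  ]
}}

```text
t: 2.65
eef_pos: [0.4405, -0.3081, 0.3404]
ee_rot: [-3.141, 0.0, -0.01]
force: [0.2, -0.9, 0.7]
finger_gap: 1.0
finger_force: 0.0
```

```bash
python3 - <<'E'
from h import *
from bench import ctrl,imaging
s=ctrl.get_state(); print(s["t"],s["eef_pos"],s["ee_rot"],s["joint_positions"])
row([.4405,-.3095,.34],-.012); row([.4405,-.3095,.177],-.012)
c=imaging.camera("wrist"); cv2.imwrite("pics/w1.png",c["color"]); print(c)if 0 else None
pickle.dump(c,open("w1.pkl","wb"))
E
```

```text
2.65 [ 0.44048812 -0.3081045   0.34035817] [-3.14130015e+00  1.87420493e-04 -1.02848347e-02] [-6.32575772e-01  1.80413270e-01  1.70786912e+00  1.35169840e-04
  1.25363306e+00  9.48463241e-01]
row [-0.0, 0.0, 0.002] [0.0, 0.14, 0.04]
row [-0.0, 0.0, 0.002] [0.01, 0.14, 16.34]
```

View pics/w1.png

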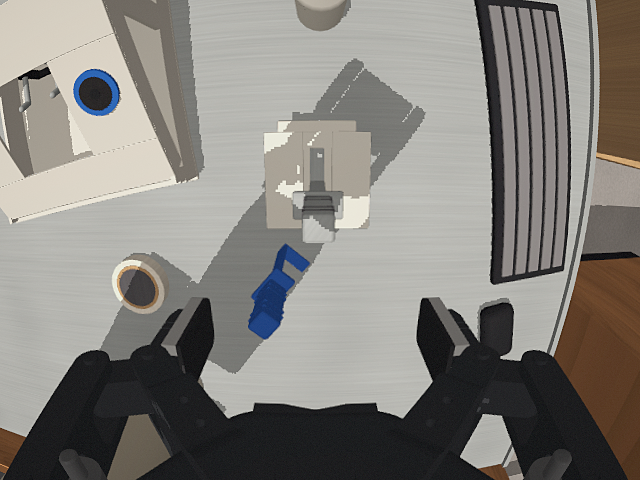

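The wrist view shows the holder's top plate with corners at about (265,132), (371,132), (371,230) and (265,228). The handle top is around (319,230). The blue retractor lies to one side, below at (270,300). I check the pose with the fisheye model.

```bash
cat >> h.py <<'E'
def fproj(c,P):
    K=c["camera_matrix"]; r=cv2.Rodrigues(np.array(c["rvec"]))[0]
    X=np.array(P)@r.T+np.array(c["tvec"]).ravel(); n=np.linalg.norm(X[:,:2],axis=1); th=np.arctan2(n,X[:,2])
    return X[:,:2]/n[:,None]*(K[0,0]*th)[:,None]+[K[0,2],K[1,2]]
def fitw(obs,guess):
    def res(p):
        Q=R.from_euler("z",p[2])
        return np.concatenate([(fproj(c,Q.apply(np.array(L)/1e3)+[p[0],p[1],0])-np.array(px)).ravel() for c,L,px in obs])
    s=least_squares(res,guess); return s.x,np.round(s.fun.reshape(-1,2),1)
E
python3 - <<'E'
from h import *
c=pickle.load(open("w1.pkl","rb"))
a=(c,[(64,48,150),(64,-48,150),(-26,-48,150),(-26,48,150)],[(265,132),(371,132),(371,230),(265,228)])
b=(c,[(-13.5,12,230),(-13.5,-12,230)],[(303,242),(335,242)])
print(fitw([a],[.44,-.31,0])); print(fitw([a,b],[.44,-.31,0]))
p=[(8.5,12,230),(8.5,-12,230),(-13.5,-12,230),(-13.5,12,230)]
print(fproj(c,np.array(p)/1e3+[.443,-.3097,0]))
E
```

```text
(array([ 0.44248952, -0.31130942, -0.01387098]), array([[-0.5,  0. ],
       [ 0.9,  0.6],
       [-2.4, -1.2],
       [ 1.9,  0.4]]))
(array([ 0.44315271, -0.31146517, -0.01282917]), array([[-0.4, -0.6],
       [ 1.1, -0.2],
       [-2.2, -1.9],
       [ 2.1, -0.2],
       [-0.8,  1.1],
       [ 0.4,  1.2]]))
[[299.30791614 214.07112431]
 [333.30929828 213.74282307]
 [333.18494658 243.21759236]
 [300.00059665 243.53386487]]
```

>>> {"name": "arm_command", "arguments": {
  "deltas": [
    [[0,0,0.002,0,0.24,4,8.5],[0,0,0.002,0,0.24,9,8.5],[0,0,0.002,0,0.24,13,8.5],[0,0,0.002,0,0.24,15.5,8.5],[0,0,0.002,0,0.24,16.35,8.5],[0,0,0.002,0,0.24,16.35,8.5],[0,0,0.002,0,0.24,16.35,4],[0,0,0.002,0,0.24,16.35,2],[0,0,0.002,0,0.24,16.35,1],[0,0,0.002,0,0.24,16.35,1]]
  ],
  "grip_force": 110
}}

```text
t: 3.95
eef_pos: [0.4408, -0.3118, 0.1775]
ee_rot: [3.141, -0.001, -0.014]
force: [-0.1, 1.9, 4.7]
finger_gap: 0.262
finger_force: 107.5
```

>>> {"name": "arm_command", "arguments": {
  "deltas": [
    [[0,0,0,0,0,0,1],[0,0,0,0,0,0,1],[0,0,0,0,0,0,1]]
  ]
}}

```text
t: 4.32
eef_pos: [0.4408, -0.3118, 0.1775]
ee_rot: [3.141, -0.001, -0.014]
force: [-0.5, 1.9, 4.9]
finger_gap: 0.263
finger_force: 107.5
```

```bash
python3 - <<'E'
from h import *
from bench import ctrl
s=ctrl.get_state(); print(s)
E
```

```text
{'t': 4.325, 'joint_positions': array([-6.37791610e-01,  3.71073178e-01,  1.86021702e+00,  5.02802089e-05,
        9.09497670e-01,  9.47203228e-01]), 'joint_velocities': array([-7.30151888e-04, -7.65639973e-04, -1.44987794e-03, -7.83664094e-04,
        7.15725656e-04, -8.42956933e-05]), 'joint_efforts': array([-3.21450094e-01, -4.53239751e+01, -2.30245042e+01, -6.73125847e-02,
       -4.25141361e-01, -1.60372228e-02]), 'eef_pos': array([ 0.4407786 , -0.31184177,  0.17748436]), 'ee_rot': array([ 3.14115493e+00, -6.76496994e-04, -1.42292257e-02]), 'force': array([-0.50295413,  1.92026558,  4.89164741]), 'ft_torque': array([ 0.13734921,  0.17312506, -0.01518917]), 'finger_force': 107.53185153007507, 'finger_gap': 0.2631380610606076}
```

```bash
cat >> h.py <<'E'
off=np.array([-.0023,0,.1475])
def tcp(C,yaw,lean=0): return np.array(C)+ret(yaw,lean).apply(off)
E
python3 - <<'E'
from h import *
r=row([.4408,-.3118,.3975],-.014); r=row(tcp([.40,0.0,.25],.04),.04,ref=r); r=row(tcp([.380,.3228,.25],.095),.095,ref=r)
E
```

```text
row [0.0, -0.001, -0.0] [0.02, 0.01, -22.0]
row [0.0, 0.0, -0.054] [-4.75, -31.11, 0.0]
row [0.0, 0.0, -0.055] [-0.71, -32.32, -0.0]
```

>>> {"name": "arm_command", "arguments": {
  "deltas": [
    [[0,0,0,0,0,-0.3,1],[0,0,0,0,0,-1.5,1],[0,0,0,0,0,-4,1],[0,0,0,0,0,-8,1],[0,0,0,0,0,-12,1],[0,0,0,0,0,-16,1],[0,0,0,0,0,-20,1],[0,0,0,0,0,-22,1],[0,0,0,0,0,-22,1]]
  ]
}}

```text
t: 5.45
eef_pos: [0.441, -0.312, 0.3989]
ee_rot: [3.139, -0.003, -0.014]
force: [0.6, -0.9, -2.3]
finger_gap: 0.266
finger_force: 107.8
```

>>> {"name": "arm_command", "arguments": {
  "deltas": [
    [[0,0,-0.01,-1,-5,0,1],[0,0,-0.02,-2,-10,0,1],[0,0,-0.03,-3,-15,0,1],[0,0,-0.04,-4,-20,0,1],[0,0,-0.05,-4.5,-25.5,0,1],[0,0,-0.054,-4.75,-31,0,1],[0,0,-0.06,-5,-36.5,0,1],[0,0,-0.08,-5,-42,0,1],[0,0,-0.09,-5.1,-47.5,0,1],[0,0,-0.1,-5.2,-53,0,1]]
  ]
}}

```text
t: 6.7
eef_pos: [0.3951, 0.2205, 0.3956]
ee_rot: [3.141, 0.002, 0.086]
force: [1.6, -0.0, -1.3]
finger_gap: 0.268
finger_force: 108.2
```

```bash
python3 - <<'E'
from h import *
row(tcp([.380,.3228,.25],.095),.095)
E
```

```text
row [0.001, 0.002, -0.009] [-0.85, -10.32, -0.19]
```

>>> {"name": "arm_command", "arguments": {
  "deltas": [
    [[0,0,-0.009,-0.4,-5,-0.1,1],[0,0,-0.009,-0.8,-9,-0.1,1],[0,0,-0.009,-0.85,-10.3,-0.1,1],[0,0,-0.009,-0.85,-10.3,-0.1,1],[0,0,-0.009,-0.85,-10.3,-0.1,1],[0,0,-0.009,-0.85,-10.3,-0.1,1]]
  ]
}}

```text
t: 7.45
eef_pos: [0.379, 0.3198, 0.3979]
ee_rot: [3.141, -0.0, 0.093]
force: [-0.0, -0.1, -1.1]
finger_gap: 0.268
finger_force: 108.2
```

```bash
python3 - <<'E'
from h import *
from bench import ctrl,imaging
s=ctrl.get_state(); print(s["t"],s["eef_pos"],s["ee_rot"],s["joint_positions"],s["force"])
c=imaging.camera("wrist"); t=imaging.camera("top"); pickle.dump((c,t),open("w2.pkl","wb"))
w=cv2.resize(c["color"][0:300,120:520],None,fx=2,fy=2,interpolation=cv2.INTER_CUBIC); cv2.imwrite("pics/w2.png",w)
print(fproj(c,[[.445,.33,.128]]))
E
```

```text
7.45 [0.37903117 0.31983053 0.39785195] [ 3.14139540e+00 -5.81555198e-05  9.33039914e-02] [ 6.77012050e-01  6.60471300e-02  1.71156558e+00 -2.00924000e-04
  1.36404014e+00  2.15454564e+00] [-0.01958943 -0.14195636 -1.14431294]
[[310.90231793 128.7632395 ]]
```

View pics/w2.png

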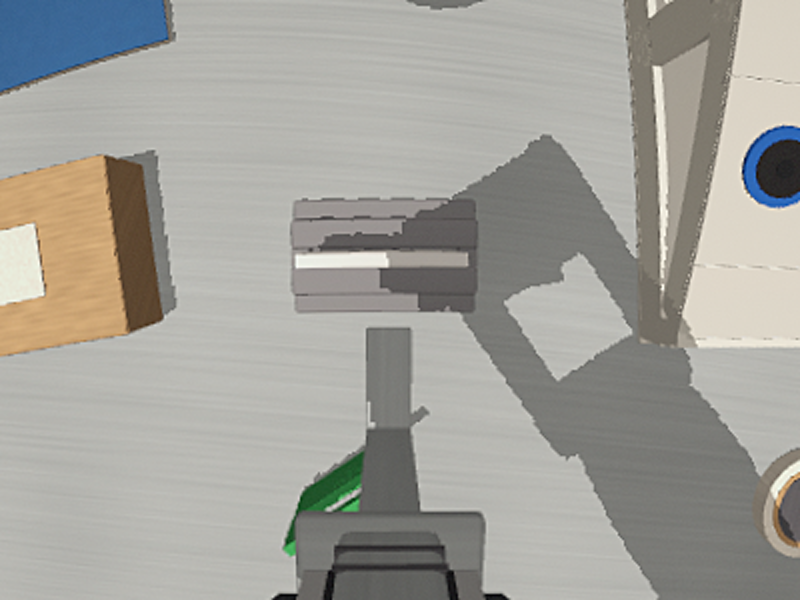

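The crop shows the plate's top bar from (295,260) to (468,258), square to the rack. The blade tip edge runs from (367,328) to (411,328) and points straight at the plate. The green decoy is behind it. I fit the plate and blade from these.

```bash
python3 - <<'E'
from h import *
c,t=pickle.load(open("w2.pkl","rb"))
f=lambda P:[(u/2+119.75,v/2-.25) for u,v in P]
a=(c,[(4,48,128),(4,-48,128),(-4,-48,128),(-4,48,128)],f([(295,253),(468,250),(468,266),(295,268)]))
print("plate",fitw([a],[.445,.33,.09]))
b=(c,[(40,9,248),(40,-9,248)],f([(367,328),(411,328)]))
p,r=fitw([b],[.38,.32,.09]); print("retr C",p,r, "expected",np.array([.379,.3198,.3979])-ret(.0933,0).apply(off))
g=(c,[(-26/2-2.5,23,377-2),(-15.5,-23,375)],f([(297,590),(485,590)]))
E
```

```text
plate (array([0.4447902 , 0.33050444, 0.10545001]), array([[-0.4,  0.2],
       [ 0.3,  0.4],
       [ 0.3, -0.4],
       [-0.2, -0.2]]))
retr C [0.38085424 0.32002025 0.09299848] [[-0.4  0. ]
 [ 0.4  0. ]] expected [0.38129    0.32001428 0.2504    ]
```

```bash
python3 - <<'E'
from h import *
r=row(tcp([.3801,.3239,.25],.10),.10);r=row(tcp([.3801,.3239,.099],.10),.10,ref=r); r=row(tcp([.4348,.3294,.099],.10),.10,ref=r); r=row(tcp([.4348,.3294,.195],.10),.10,ref=r)
E
```

```text
row [-0.0, -0.0, -0.007] [-0.09, -0.37, 0.05]
row [0.0, -0.0, 0.0] [0.0, -0.0, 15.1]
row [0.0, -0.0, 0.0] [5.5, -0.0, -0.0]
row [0.0, -0.0, 0.0] [-0.0, 0.0, -9.6]
```

>>> {"name": "arm_command", "arguments": {
  "deltas": [
    [[0,0,-0.007,-0.1,-0.37,2,1],[0,0,-0.007,-0.1,-0.37,5,1],[0,0,-0.007,-0.1,-0.37,9,1],[0,0,-0.007,-0.1,-0.37,12.5,1],[0,0,-0.007,-0.1,-0.37,14.5,1],[0,0,-0.007,-0.1,-0.37,15.15,1],[0,0,-0.007,-0.1,-0.37,15.15,1],[0,0,-0.007,-0.1,-0.37,15.15,1],[0,0,-0.007,-0.1,-0.37,15.15,1]]
  ]
}}

```text
t: 8.68
eef_pos: [0.3778, 0.3248, 0.2472]
ee_rot: [-3.141, -0.001, 0.102]
force: [0.2, -1.1, -1.3]
finger_gap: 0.269
finger_force: 108.4
```

```bash
python3 - <<'E'
from h import *
r=row(tcp([.4348,.3294,.099],.10),.10)
E
```

```text
row [-0.001, -0.001, 0.002] [5.48, 0.12, 0.08]
```

>>> {"name": "arm_command", "arguments": {
  "deltas": [
    [[0,0,0,0.5,0.1,0,1],[0,0,0,1.5,0.1,0,1],[0,0,0,2.5,0.1,0,1],[0,0,0,3.5,0.1,0,1],[0,0,0,4.5,0.1,0,1],[0,0,0,5.2,0.1,0,1],[0,0,0,5.5,0.1,0,1],[0,0,0,5.5,0.1,0,1],[0,0,0,5.5,0.1,0,1]]
  ]
}}

```text
t: 9.8
eef_pos: [0.432, 0.329, 0.2463]
ee_rot: [3.141, 0.0, 0.102]
force: [-0.0, 0.3, -1.8]
finger_gap: 0.267
finger_force: 108.4
```

```bash
python3 - <<'E'
from h import *
from bench import ctrl
s=ctrl.get_state(); print(s["force"],s["ft_torque"])
r=row(tcp([.4348,.3294,.099],.10),.10); row(tcp([.4348,.3294,.115],.10),.10)
E
```

```text
[-0.03051793  0.32962169 -1.82971411] [ 0.05105929 -0.02637893  0.06948803]
row [0.0, 0.0, 0.002] [0.06, -0.01, -0.02]
row [0.0, 0.0, 0.002] [0.06, -0.01, -1.62]
```

>>> {"name": "arm_command", "arguments": {
  "deltas": [
    [[0,0,0,0,0,-0.7,1],[0,0,0,0,0,-1.3,1],[0,0,0,0,0,-1.5,1],[0,0,0,0,0,-1.7,1],[0,0,0,0,0,-1.9,1],[0,0,0,0,0,-2.2,1],[0,0,0,0,0,-2.5,1],[0,0,0,0,0,-2.5,1]]
  ]
}}

```text
t: 10.8
eef_pos: [0.4324, 0.3292, 0.2716]
ee_rot: [-3.141, -0.0, 0.102]
force: [0.3, 0.4, -3.0]
finger_gap: 0.266
finger_force: 108.4
```

>>> {"name": "arm_command", "arguments": {
  "deltas": [
    [[0,0,0,0,0,-0.3,1],[0,0,0,0,0,-0.8,1],[0,0,0,0,0,-1.6,1],[0,0,0,0,0,-2.5,1],[0,0,0,0,0,-3.5,1],[0,0,0,0,0,-4.6,1],[0,0,0,0,0,-5.8,1],[0,0,0,0,0,-7,1],[0,0,0,0,0,-7.6,1],[0,0,0,0,0,-7.6,1]]
  ]
}}

```text
t: 12.05
eef_pos: [0.4324, 0.3292, 0.3478]
ee_rot: [-3.141, -0.001, 0.102]
force: [-0.7, 0.5, -3.3]
finger_gap: 0.266
finger_force: 108.4
```

```bash
python3 - <<'E'
from h import *
from bench import ctrl,imaging
s=ctrl.get_state(); print(s["force"],s["ft_torque"])
t=imaging.camera("scene"); c=imaging.camera("wrist")
a=cv2.resize(t["color"][100:300,340:480],(420,600),interpolation=cv2.INTER_CUBIC)
b=cv2.resize(c["color"][60:360,220:410],(380,600),interpolation=cv2.INTER_CUBIC)
cv2.imwrite("pics/lift.png",np.hstack([a,b]))
E
```

```text
[-0.71188161  0.54136579 -3.31744817] [-0.05122597  0.03842239 -0.03906806]
```

View pics/lift.png

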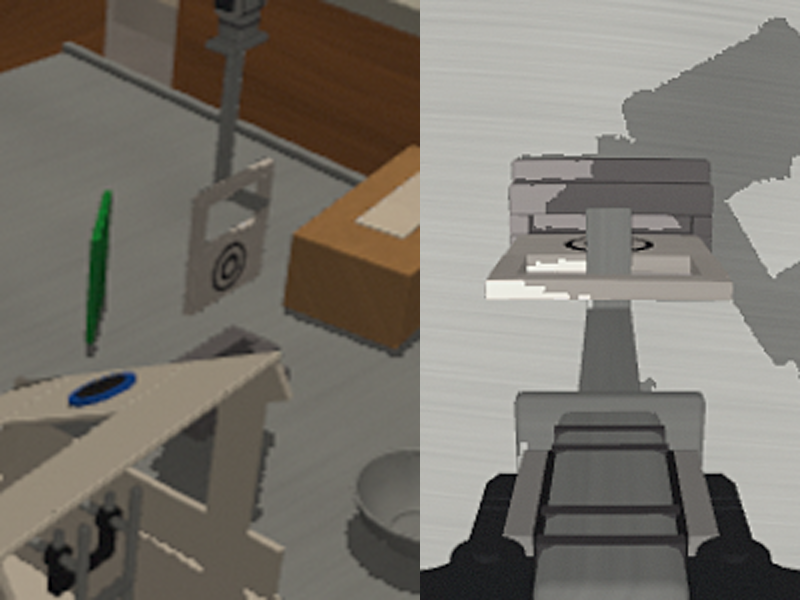

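The plate hangs level and centred on the blade, clear of the rack. In the left crop it is at (230,240), and the stop collars show dark on the arms at (60,565) and (105,520). Next I carry it over the trainer.

```bash
python3 - <<'E'
from h import *
r=row(tcp([.53,.010,.30],.14),.14)
E
```

```text
row [0.0, 0.0, -0.038] [6.27, 32.74, -10.04]
```

>>> {"name": "arm_command", "arguments": {
  "deltas": [
    [[0,0,0,0.1,0.4,-1,1],[0,0,-0.002,0.3,1.3,-2.5,1],[0,0,-0.004,0.6,2.8,-4.5,1],[0,0,-0.006,1,4.8,-6.5,1],[0,0,-0.01,1.4,7.3,-8.2,1],[0,0,-0.014,2,10.2,-9.4,1],[0,0,-0.018,2.6,13.2,-9.9,1],[0,0,-0.022,3.2,16.2,-10,1],[0,0,-0.026,3.8,19.2,-10,1],[0,0,-0.03,4.4,22.2,-10,1]]
  ]
}}

```text
t: 13.4
eef_pos: [0.4988, 0.1111, 0.4486]
ee_rot: [3.141, -0.001, 0.132]
force: [-1.0, 0.4, -3.6]
finger_gap: 0.271
finger_force: 108.3
```

```bash
python3 - <<'E'
from h import *
r=row(tcp([.53,.010,.30],.14),.14)
from bench import ctrl; print(ctrl.get_state()["force"])
E
```

```text
row [0.0, -0.001, -0.008] [1.53, 10.44, 0.11]
[-1.02389464  0.37083879 -3.64893129]
```

>>> {"name": "arm_command", "arguments": {
  "deltas": [
    [[0,0,-0.002,0.4,2.7,0,1],[0,0,-0.004,0.8,5,0,1],[0,0,-0.006,1.1,7,0,1],[0,0,-0.008,1.3,8.6,0,1],[0,0,-0.008,1.5,9.7,0,1],[0,0,-0.008,1.5,10.3,0,1],[0,0,-0.008,1.5,10.4,0,1],[0,0,-0.008,1.5,10.4,0,1]]
  ]
}}

```text
t: 14.4
eef_pos: [0.527, 0.0119, 0.4473]
ee_rot: [-3.141, 0.0, 0.14]
force: [-0.4, 0.6, -3.0]
finger_gap: 0.268
finger_force: 108.3
```

```bash
python3 - <<'E'
from h import *
from bench import ctrl,imaging
s=ctrl.get_state(); print(s["t"],s["eef_pos"],s["ee_rot"],s["joint_positions"])
c=imaging.camera("wrist"); pickle.dump(c,open("w3.pkl","wb"))
cv2.imwrite("pics/w3.png",cv2.resize(c["color"][0:300,120:520],None,fx=2,fy=2,interpolation=cv2.INTER_CUBIC))
C0=s["eef_pos"]-ret(s["ee_rot"][2],0).apply(off)
for k in np.linspace(.1,.7,7): row(tcp(C0,.14,k),.14,k,ref=s)
E
```

```text
14.4 [0.52702203 0.01192383 0.44732423] [-3.14137100e+00  5.97035958e-05  1.40111194e-01] [-7.53639770e-05  9.26683766e-02  1.57652251e+00  2.12162018e-04
  1.47249186e+00  1.43058894e+00]
row [-0.0, 0.1, 0.0] [-1.47, -0.0, 0.1]
row [-0.0, 0.2, 0.0] [-2.93, -0.0, 0.34]
row [-0.0, 0.3, 0.0] [-4.35, -0.0, 0.73]
row [-0.0, 0.4, 0.0] [-5.73, -0.0, 1.25]
row [-0.0, 0.5, 0.0] [-7.04, -0.0, 1.92]
row [-0.0, 0.6, 0.0] [-8.29, -0.0, 2.71]
row [-0.0, 0.7, 0.0] [-9.45, -0.0, 3.62]
```

View pics/w3.png

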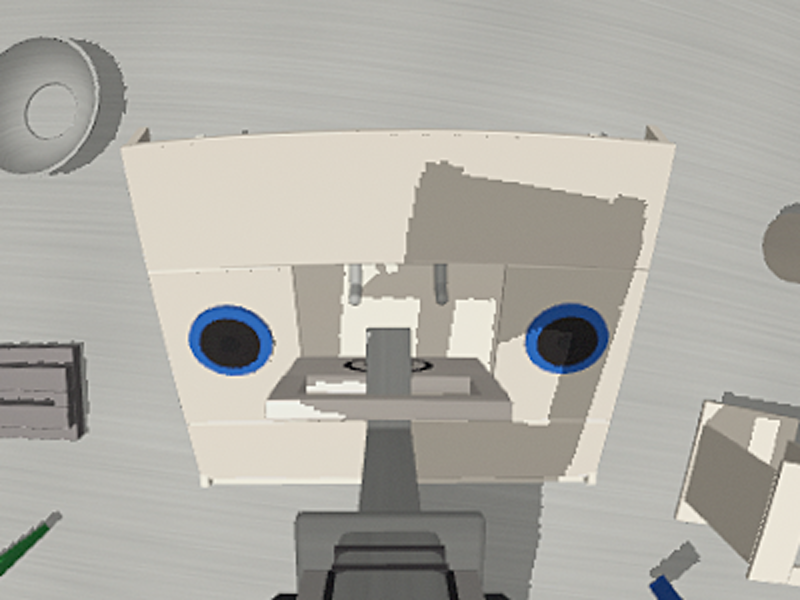

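The crop shows the cover's upper corners at (122,147) and (675,145), the opening's upper corners at (293,266) and (505,264), and the arm tips at (355,300) and (441,300). I refine the cover and hook from these.

```bash
python3 - <<'E'
from h import *
c=pickle.load(open("w3.pkl","rb"))
f=lambda P:[(u/2+119.75,v/2-.25) for u,v in P]
s,co=.5,np.cos(np.pi/6)
cv=lambda x,y,z=2.5:(x*co-z*s,y,139.5+x*s+z*co)
o=(c,[cv(61,60),cv(61,-60)],f([(293,266),(505,264)]))
e=(c,[cv(141,145),cv(141,-145),cv(-118,145),cv(-118,-145)],f([(122,147),(675,145),(203,479),(596,475)]))
for q in ([o],[e],[o,e]): print(fitw(q,[.54,.009,.14]))
h=(c,[(95.5-69,27,127),(95.5-69,-27,127)],f([(355,300),(441,299)]))
print("hook",fitw([h],[.54,.009,.14]))
b=(c,[(40,9,300),(40,-9,300)],f([(367,328),(411,328)])); print("C",fitw([b],[.53,.01,.14]))
a=(c,[(4,48,316),(4,-48,316),(-4,-48,316),(-4,48,316)],f([(271,400),(508,398),(511,417),(267,420)]))
print("plate",fitw([a],[.54,.01,.14]))
E
```

```text
(array([0.53941399, 0.00781328, 0.15172643]), array([[-0.5,  0. ],
       [ 0.5,  0. ]]))
(array([0.53962391, 0.00754446, 0.14878784]), array([[-0.8,  0.2],
       [ 1. , -0.3],
       [-0.1, -0.1],
       [-0. ,  0.3]]))
(array([0.53953579, 0.00770073, 0.14898073]), array([[-0.3, -0.2],
       [ 0.8,  0.1],
       [-0.9,  0.3],
       [ 0.8, -0.3],
       [-0.2, -0. ],
       [-0.1,  0.3]]))
hook (array([0.54061259, 0.00842303, 0.15341515]), array([[-0.2,  0. ],
       [ 0.2, -0. ]]))
C (array([0.52906826, 0.01229095, 0.13992645]), array([[-0.5,  0. ],
       [ 0.5,  0. ]]))
plate (array([0.54018749, 0.0137677 , 0.15066036]), array([[-3.9,  0. ],
       [ 3.5, -0.2],
       [ 1.7,  0.4],
       [-1.3,  0.2]]))
```

>>> {"name": "arm_command", "arguments": {
  "deltas": [
    [[0,0.07,0,-1.03,0,0.05,1],[0,0.14,0,-2.06,0,0.17,1],[0,0.21,0,-3.07,0,0.37,1],[0,0.28,0,-4.07,0,0.64,1],[0,0.35,0,-5.05,0,0.97,1],[0,0.42,0,-6,0,1.37,1],[0,0.49,0,-6.92,0,1.85,1],[0,0.56,0,-7.8,0,2.38,1],[0,0.63,0,-8.65,0,2.97,1],[0,0.7,0,-9.45,0,3.62,1]]
  ]
}}

```text
t: 15.7
eef_pos: [0.4327, -0.0011, 0.4108]
ee_rot: [3.142, -0.701, 0.141]
force: [0.4, 0.5, -3.3]
finger_gap: 0.264
finger_force: 108.3
```

>>> {"name": "arm_command", "arguments": {
  "deltas": [
    [[0,0,0,0,0,0,1],[0,0,0,0,0,0,1],[0,0,0,0,0,0,1],[0,0,0,0,0,0,1]]
  ]
}}

```text
t: 16.2
eef_pos: [0.4341, -0.0015, 0.4115]
ee_rot: [3.141, -0.7, 0.14]
force: [0.3, 0.1, -3.0]
finger_gap: 0.269
finger_force: 108.4
```

```bash
cat >> h.py <<'E'
O=np.array([.5397,.0079]); YT=.147
def W(x,y,z): # opening frame mm (level) -> world m
    p=R.from_euler("z",YT).apply([x/1e3,y/1e3,0]); return [O[0]+p[0],O[1]+p[1],z/1e3]
def where():
    from bench import ctrl
    s=ctrl.get_state(); R0=R.from_euler("xyz",s["ee_rot"])*R.from_euler("x",np.pi)
    C=s["eef_pos"]-R0.apply(off); q=R.from_euler("z",-YT).apply([C[0]-O[0],C[1]-O[1],0])*1e3
    print("t",s["t"],"C' x,y,z",np.round([q[0],q[1],C[2]*1e3],1),"rot",np.round(s["ee_rot"],3),"F'",np.round(R.from_euler("z",-YT).apply(s["force"]),2),"M",np.round(s["ft_torque"],2),"j",np.round(s["joint_positions"],2))
E
python3 - <<'E'
from h import *
where()
r=row(tcp(W(3,0,300),YT,.7),YT,.7)
r=row(tcp(W(3,0,136),YT,.7),YT,.7,ref=r)
from bench import imaging
s=imaging.camera("scene"); t=imaging.camera("wrist")
cv2.imwrite("pics/lean.png",np.hstack([cv2.resize(s["color"][80:380,230:480],(400,480)),cv2.resize(t["color"][0:360,170:470],(400,480))]))
E
```

```text
t 16.2 C' x,y,z [ -9.1   5.5 300.2] rot [ 3.141 -0.7    0.14 ] F' [ 0.28  0.08 -2.99] M [-0.06  0.87 -0.04] j [-0.17 -0.38  2.2   0.32  0.67  1.08]
row [0.004, 0.0, -0.005] [0.91, 0.61, 0.79]
row [0.0, -0.0, -0.0] [-10.57, -0.0, 12.54]
```

View pics/lean.png

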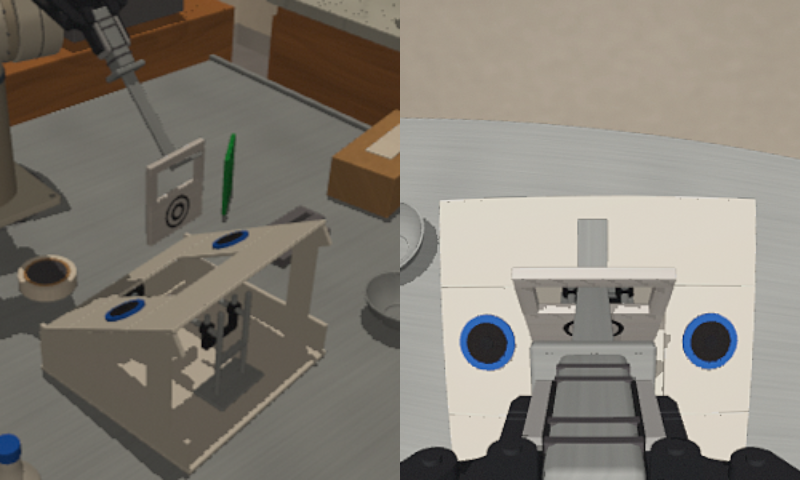

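The leaning tool holds the plate upright in the blade corner. In the left crop the plate is at (175,190), and in the wrist view the bar is at (594,272) with the collars behind it at (570,295) and (625,295). Now I lower it.

>>> {"name": "arm_command", "arguments": {
  "deltas": [
    [[0,0,-0.003,0.4,0.3,0.35,1],[0,0,-0.005,0.91,0.61,0.79,1],[0,0,-0.005,0.91,0.61,0.79,1],[0,0,-0.005,0.59,0.61,1.17,1],[0,0,-0.005,-0.06,0.61,1.94,1],[0,0,-0.005,-1.02,0.61,3.08,1],[0,0,-0.005,-1.7,0.61,3.9,1],[0,0,-0.005,-1.99,0.61,4.23,1],[0,0,-0.005,-1.99,0.61,4.23,1],[0,0,-0.005,-1.99,0.61,4.23,1]]
  ]
}}

```text
t: 17.55
eef_pos: [0.4466, -0.006, 0.3665]
ee_rot: [3.137, -0.701, 0.147]
force: [0.3, 0.4, -2.3]
finger_gap: 0.266
finger_force: 108.4
```

```bash
python3 - <<'E'
from h import *
where()
r=row(tcp(W(3,0,136),YT,.7),YT,.7)
r=row(tcp(W(46,0,136),YT,.7),YT,.7,ref=r)
r=row(tcp(W(46,0,105),YT,.7),YT,.7,ref=r)
E
```

```text
t 17.55 C' x,y,z [  2.8  -0.9 255.3] rot [ 3.137 -0.701  0.147] F' [ 0.38  0.31 -2.29] M [-0.16  0.79 -0.03] j [-0.18 -0.29  2.25  0.4   0.54  0.98]
row [0.005, -0.001, -0.0] [-7.66, -0.06, 9.13]
row [0.0, -0.0, -0.0] [3.29, -0.0, 2.77]
row [0.0, -0.0, -0.0] [-2.0, -0.0, 2.37]
```

>>> {"name": "arm_command", "arguments": {
  "deltas": [
    [[0.004,0,0,-0.3,-0.06,0.36,1],[0.004,0,0,-0.92,-0.06,1.1,1],[0.004,0,0,-1.84,-0.06,2.19,1],[0.004,0,0,-2.76,-0.06,3.29,1],[0.004,0,0,-3.68,-0.06,4.38,1],[0.004,0,0,-4.6,-0.06,5.48,1],[0.004,0,0,-5.5,-0.06,6.57,1],[0.004,0,0,-6.43,-0.06,7.67,1],[0.004,0,0,-7.2,-0.06,8.58,1],[0.004,0,0,-7.66,-0.06,9.13,1]]
  ]
}}

```text
t: 18.8
eef_pos: [0.446, -0.0061, 0.2455]
ee_rot: [3.141, -0.698, 0.146]
force: [0.9, 0.4, -2.7]
finger_gap: 0.269
finger_force: 108.4
```

>>> {"name": "arm_command", "arguments": {
  "deltas": [
    [[0,0,0,0,0,0,1],[0,0,0,0,0,0,1],[0,0,0,0,0,0,1]]
  ]
}}

```text
t: 19.18
eef_pos: [0.4467, -0.0058, 0.2472]
ee_rot: [3.141, -0.701, 0.147]
force: [0.4, 1.0, -3.1]
finger_gap: 0.269
finger_force: 108.4
```

```bash
python3 - <<'E'
from h import *
where()
r=row(tcp(W(46,0,136),YT,.7),YT,.7)
r=row(tcp(W(46,0,105),YT,.7),YT,.7,ref=r)
E
```

```text
t 19.175 C' x,y,z [ 2.900e+00 -1.000e-01  1.359e+02] rot [ 3.141 -0.701  0.147] F' [ 0.51  0.91 -3.09] M [-0.16  0.86  0.05] j [-0.18 -0.06  2.41  1.08  0.23  0.25]
row [0.001, -0.001, -0.0] [3.31, -0.0, 2.77]
row [0.0, -0.0, -0.0] [-2.0, -0.0, 2.37]
```

>>> {"name": "arm_command", "arguments": {
  "deltas": [
    [[0,0,0,0.15,0,0.13,1],[0,0,0,0.5,0,0.42,1],[0,0,0,1,0,0.84,1],[0,0,0,1.5,0,1.26,1],[0,0,0,2,0,1.68,1],[0,0,0,2.5,0,2.1,1],[0,0,0,3,0,2.51,1],[0,0,0,3.3,0,2.77,1],[0,0,0,3.3,0,2.77,1],[0,0,0,3.3,0,2.77,1]]
  ]
}}

```text
t: 20.42
eef_pos: [0.4889, 0.0006, 0.2467]
ee_rot: [3.142, -0.7, 0.146]
force: [-0.0, -0.4, -2.7]
finger_gap: 0.266
finger_force: 108.4
```

```bash
python3 - <<'E'
from h import *
where()
r=row(tcp(W(46,0,113),YT,.7),YT,.7)
r=row(tcp(W(46,0,107),YT,.7),YT,.7)
E
```

```text
t 20.425 C' x,y,z [4.540e+01 1.000e-01 1.353e+02] rot [ 3.142 -0.7    0.146] F' [-0.09 -0.35 -2.7 ] M [-0.08  0.88 -0.04] j [-0.13  0.02  2.34  1.05  0.21  0.31]
row [0.001, 0.0, -0.001] [-1.4, 0.02, 1.75]
row [0.001, 0.0, -0.001] [-1.78, 0.02, 2.21]
```

>>> {"name": "arm_command", "arguments": {
  "deltas": [
    [[0,0,0,-0.26,0,0.32,1],[0,0,0,-0.6,0,0.75,1],[0,0,0,-0.92,0,1.14,1],[0,0,0,-1.15,0,1.43,1],[0,0,0,-1.3,0,1.62,1],[0,0,0,-1.4,0,1.75,1],[0,0,0,-1.5,0,1.87,1],[0,0,0,-1.65,0,2.05,1],[0,0,0,-1.78,0,2.21,1],[0,0,0,-1.78,0,2.21,1]]
  ]
}}

```text
t: 21.68
eef_pos: [0.4899, 0.0006, 0.2187]
ee_rot: [3.141, -0.7, 0.146]
force: [-0.1, -0.3, -1.2]
finger_gap: 0.268
finger_force: 108.4
```

```bash
python3 - <<'E'
from h import *
where()
r=row(tcp(W(56,0,107),YT,.7),YT,.7)
from bench import imaging
t=imaging.camera("wrist");s=imaging.camera("scene"); pickle.dump((t,s),open("w4.pkl","wb"))
cv2.imwrite("pics/hang.png",np.hstack([cv2.resize(s["color"][200:360,310:450],(400,457),interpolation=cv2.INTER_CUBIC),cv2.resize(t["color"][120:320,230:405],(400,457),interpolation=cv2.INTER_CUBIC)]))
E
```

```text
t 21.675 C' x,y,z [ 4.650e+01 -1.000e-01  1.074e+02] rot [ 3.141 -0.7    0.146] F' [-0.11 -0.32 -1.17] M [-0.11  0.53  0.04] j [-0.13  0.09  2.36  1.54  0.18 -0.19]
row [0.001, -0.0, -0.001] [0.71, 0.0, 0.64]
```

View pics/hang.png

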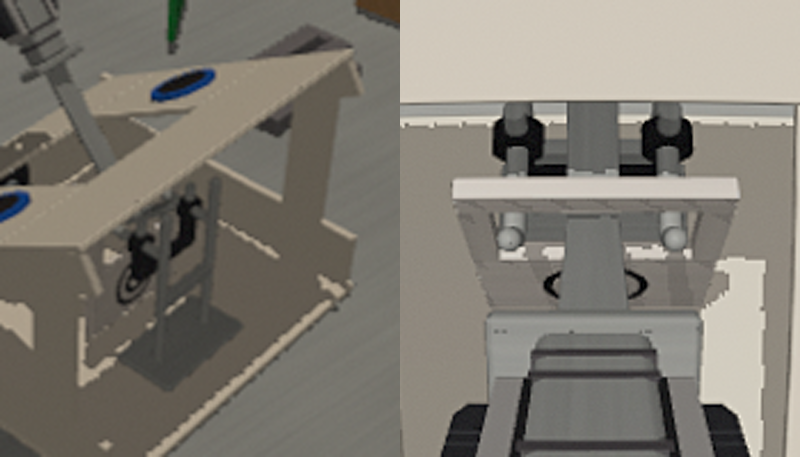

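The plate hangs centred on both arms: the bar is at (595,190), the tips at (510,238) and (674,238), and the black collars at (518,140) and (667,140). The load has left the tool (from -2.7 to -1.2 N). I estimate the collar position from these pixels; no more views are left.

```bash
python3 - <<'E'
from h import *
t,s=pickle.load(open("w4.pkl","rb"))
f=lambda u,v:np.array([230+(u-400)*175/400,120+v*200/457])
for name,u,v,y,z in (("tip",510,228,27,128),("collarL",518,160,27,119),("collarR",667,160,-27,119),("barback top",595,180,0,128),("barfront top",595,198,0,128)):
    q=least_squares(lambda p:fproj(t,[W(p[0],p[1],z)])[0]-f(u,v),[60,y]).x; print(name,q, "hanger x",q[0]-95.5)
E
```

```text
tip [31.55092492 26.71763383] hanger x -63.94907508107541
collarL [61.91703345 25.97110875] hanger x -33.58296654597011
collarR [ 61.81542831 -26.175244  ] hanger x -33.684571689428026
barback top [49.07394003 -0.95605961] hanger x -46.426059969363045
barfront top [42.35532283 -0.9438414 ] hanger x -53.14467717095562
```

>>> {"name": "arm_command", "arguments": {
  "deltas": [
    [[0,0,0,0.12,0,0.1,1],[0,0,0,0.25,0,0.21,1],[0,0,0,0.37,0,0.31,1],[0,0,0,0.5,0,0.42,1],[0,0,0,0.62,0,0.52,1],[0,0,0,0.73,0,0.61,1],[0,0,0,0.8,0,0.67,1],[0,0,0,0.88,0,0.74,1],[0,0,0,0.96,0,0.81,1],[0,0,0,0.96,0,0.81,1]]
  ]
}}

```text
t: 23.02
eef_pos: [0.5022, 0.0025, 0.2185]
ee_rot: [3.141, -0.7, 0.146]
force: [0.5, -1.3, -2.5]
finger_gap: 0.269
finger_force: 108.4
```

```bash
python3 - <<'E'
from h import *
where()
E
```

```text
t 23.025 C' x,y,z [5.890e+01 1.000e-01 1.071e+02] rot [ 3.141 -0.7    0.146] F' [ 0.27 -1.32 -2.47] M [-0.16  0.74  0.  ] j [-0.12  0.11  2.34  1.53  0.17 -0.16]
```

>>> {"name": "arm_command", "arguments": {
  "deltas": [
    [[0,0,0,0,0,0,1],[0,0,0,0,0,0,1]]
  ]
}}

```text
t: 23.28
eef_pos: [0.5022, 0.0025, 0.2185]
ee_rot: [3.141, -0.7, 0.146]
force: [-0.1, -0.2, -2.6]
finger_gap: 0.27
finger_force: 108.4
```

>>> {"name": "arm_command", "arguments": {
  "deltas": [
    [[0,0,0,0.08,0,0.06,1],[0,0,0,0.08,0,0.06,1]]
  ]
}}

```text
t: 23.52
eef_pos: [0.5032, 0.0026, 0.2185]
ee_rot: [3.141, -0.7, 0.146]
force: [0.1, -0.8, -2.1]
finger_gap: 0.265
finger_force: 108.4
```

>>> {"name": "arm_command", "arguments": {
  "deltas": [
    [[0,0,0,0.08,0,0.06,1],[0,0,0,0.08,0,0.06,1]]
  ]
}}

```text
t: 23.78
eef_pos: [0.5042, 0.0028, 0.2186]
ee_rot: [3.141, -0.7, 0.146]
force: [-0.4, 0.2, -2.9]
finger_gap: 0.263
finger_force: 108.4
```

```bash
python3 - <<'E'
from h import *
from bench import imaging
where()
t=imaging.camera("wrist"); pickle.dump(t,open("w5.pkl","wb"))
# bar rows: brightness profile along image column through the bar left part
o=pickle.load(open("w4.pkl","rb"))[0]
for c in (o,t):
  for u in (265,365):
    g=c["color"][170:235,u-2:u+3].mean((1,2)); print(u,np.round(g).astype(int).tolist())
E
```

```text
t 23.775 C' x,y,z [6.100e+01 1.000e-01 1.073e+02] rot [ 3.141 -0.7    0.146] F' [-0.32  0.22 -2.87] M [-0.06  0.72  0.  ] j [-0.12  0.11  2.34  1.52  0.17 -0.16]
265 [156, 210, 204, 208, 155, 128, 133, 135, 134, 134, 135, 134, 134, 134, 135, 134, 134, 135, 135, 134, 135, 134, 134, 135, 134, 134, 130, 149, 185, 206, 202, 202, 203, 203, 204, 205, 186, 117, 118, 117, 108, 112, 116, 115, 115, 115, 114, 115, 115, 114, 115, 115, 115, 114, 116, 115, 116, 114, 115, 114, 115, 115, 115, 113, 110]
365 [159, 211, 203, 209, 156, 129, 134, 134, 135, 135, 135, 134, 135, 134, 135, 135, 135, 135, 134, 134, 135, 134, 135, 134, 135, 134, 130, 157, 193, 197, 197, 199, 198, 199, 200, 202, 182, 105, 117, 115, 111, 111, 112, 111, 111, 114, 113, 114, 114, 114, 114, 114, 115, 115, 114, 115, 116, 116, 115, 116, 115, 115, 117, 115, 107]
265 [197, 197, 197, 197, 196, 197, 197, 197, 197, 197, 198, 200, 167, 171, 200, 164, 127, 131, 133, 132, 133, 133, 133, 133, 133, 133, 133, 134, 133, 133, 133, 134, 132, 133, 131, 129, 168, 207, 202, 205, 203, 136, 112, 119, 117, 117, 117, 114, 107, 114, 116, 115, 114, 114, 115, 115, 115, 114, 115, 115, 115, 115, 114, 115, 115]
365 [197, 197, 197, 197, 197, 197, 197, 197, 197, 196, 198, 203, 171, 177, 142, 128, 132, 133, 133, 132, 132, 132, 133, 133, 132, 133, 132, 133, 133, 132, 133, 135, 123, 125, 127, 122, 160, 204, 198, 198, 198, 143, 116, 115, 113, 111, 111, 111, 102, 109, 113, 113, 113, 113, 113, 113, 114, 113, 114, 115, 115, 115, 114, 115, 115]
```

```bash
cat > tilt.py <<'E'
from h import *
def tilt(c,far,near,bot,y=23):
    # eye_top x',z and tilt (top forward +), y fixed by symmetric cols
    def pts(p):
        q=R.from_euler("y",p[2]).apply([(4,0,12),(-4,0,12),(-4,0,0)])
        return [W(p[0]+a,0,p[1]+b) for a,_,b in q]
    res=lambda p: fproj(c,pts(p))[:,1]-np.array([far,near,bot])
    s=least_squares(res,[50,116,.0]); return np.round(s.x,3),np.round(s.fun,2)
E
python3 - <<'E'
from tilt import *
o=pickle.load(open("w4.pkl","rb"))[0]; t=pickle.load(open("w5.pkl","rb"))
print(tilt(o,197.4,206.4,209.8)); print(tilt(t,205.7,210.8,217.8))
E
```

```text
(array([65.892, 83.627, -0.213]), array([-0.,  0.,  0.]))
(array([117.103, -14.626,   0.291]), array([-0.,  0.,  0.]))
```

```bash
python3 - <<'E'
from h import *
o=pickle.load(open("w4.pkl","rb"))[0]; t=pickle.load(open("w5.pkl","rb"))
def fit2(c,rows,z):
    def res(p):
        q=R.from_euler("y",p[1]).apply([(4,0,12),(-4,0,12),(-4,0,0)])
        return fproj(c,[W(p[0]+a,0,z+b) for a,_,b in q])[:,1]-rows
    s=least_squares(res,[50,0.]); return np.round(s.x,3),np.round(s.fun,2)
for z in (114,116,118,120,122): print(z,fit2(o,[197.4,206.4,209.8],z),fit2(t,[205.7,210.8,217.8],z))
E
```

```text
114 (array([50.908, -0.27 ]), array([-0.66,  0.56,  0.09])) (array([ 5.7353e+01, -5.5000e-02]), array([-2.7 ,  1.88,  0.78]))
116 (array([49.923, -0.274]), array([-0.7 ,  0.6 ,  0.09])) (array([56.437, -0.061]), array([-2.75,  1.94,  0.78]))
118 (array([48.939, -0.277]), array([-0.75,  0.64,  0.1 ])) (array([55.521, -0.067]), array([-2.81,  1.99,  0.78]))
120 (array([47.954, -0.281]), array([-0.8 ,  0.69,  0.1 ])) (array([54.605, -0.074]), array([-2.86,  2.04,  0.78]))
122 (array([46.97 , -0.285]), array([-0.85,  0.73,  0.11])) (array([53.689, -0.081]), array([-2.92,  2.09,  0.78]))
```

```bash
python3 - <<'E'
from h import *
o=pickle.load(open("w4.pkl","rb"))[0]; t=pickle.load(open("w5.pkl","rb"))
for c,xs in ((o,(45,46,47)),(t,(56,57,58,59))):
  for x in xs:
    for a in (0,.1): 
      q=R.from_euler("y",a).apply([(4,0,12),(-4,0,12),(-4,0,0)])
      print(x,a,np.round(fproj(c,[W(x+i,0,116+b) for i,_,b in q])[:,1],1))
E
```

```text
45 0 [198.9 208.3 215.1]
45 0.1 [197.8 206.6 214.9]
46 0 [197.7 207.1 214. ]
46 0.1 [196.6 205.4 213.7]
47 0 [196.6 205.9 212.8]
47 0.1 [195.5 204.2 212.6]
56 0 [202.7 212.2 219. ]
56 0.1 [201.6 210.6 218.7]
57 0 [201.6 211.  217.8]
57 0.1 [200.5 209.4 217.6]
58 0 [200.4 209.8 216.6]
58 0.1 [199.3 208.2 216.4]
59 0 [199.2 208.6 215.5]
59 0.1 [198.1 207.  215.2]
```

>>> {"name": "arm_command", "arguments": {
  "deltas": [
    [[0,0,0,0.08,0,0.06,1],[0,0,0,0.08,0,0.06,1],[0,0,0,0.08,0,0.06,1]]
  ]
}}

```text
t: 24.2
eef_pos: [0.5052, 0.0029, 0.2187]
ee_rot: [3.141, -0.7, 0.146]
force: [-0.1, -0.0, -3.2]
finger_gap: 0.267
finger_force: 108.4
```

>>> {"name": "arm_command", "arguments": {
  "deltas": [
    [[0,0,0,0.08,0,0.06,1],[0,0,0,0.08,0,0.06,1],[0,0,0,0.08,0,0.06,1]]
  ]
}}

```text
t: 24.58
eef_pos: [0.5061, 0.0031, 0.2187]
ee_rot: [3.141, -0.7, 0.146]
force: [-0.3, -0.2, -2.8]
finger_gap: 0.267
finger_force: 108.4
```

```bash
cat > look.py <<'E'
from h import *
from bench import imaging
where()
t=imaging.camera("wrist")
for u in (265,365): print(np.round(t["color"][195:225,u-2:u+3].mean((1,2))).astype(int).tolist())
e=min(np.arange(50,85,.1),key=lambda x:0)
E
sed -i '$d' look.py; python3 look.py
```

```text
t 24.575 C' x,y,z [ 62.9   0.  107.4] rot [ 3.141 -0.7    0.146] F' [-0.28 -0.16 -2.83] M [-0.06  0.69 -0.  ] j [-0.12  0.12  2.33  1.52  0.17 -0.15]
[133, 133, 133, 133, 134, 134, 121, 134, 134, 133, 133, 132, 129, 139, 214, 199, 131, 112, 120, 118, 117, 119, 115, 108, 115, 116, 116, 115, 116, 116]
[132, 133, 132, 132, 132, 133, 134, 121, 125, 128, 129, 130, 126, 136, 209, 202, 136, 111, 117, 113, 112, 113, 119, 99, 106, 113, 114, 114, 113, 114]
```

>>> {"name": "arm_command", "arguments": {
  "deltas": [
    [[0,0,0,0.08,0,0.06,1],[0,0,0,0.08,0,0.06,1],[0,0,0,0.08,0,0.06,1]]
  ]
}}

```text
t: 25.0
eef_pos: [0.5071, 0.0032, 0.2188]
ee_rot: [3.141, -0.7, 0.146]
force: [-0.8, 0.3, -2.0]
finger_gap: 0.271
finger_force: 108.4
```

>>> {"name": "arm_command", "arguments": {
  "deltas": [
    [[0,0,0,0.08,0,0.06,1],[0,0,0,0.08,0,0.06,1],[0,0,0,0.08,0,0.06,1]]
  ]
}}

```text
t: 25.38
eef_pos: [0.5081, 0.0034, 0.2188]
ee_rot: [3.141, -0.7, 0.146]
force: [-0.5, -0.2, -2.3]
finger_gap: 0.267
finger_force: 108.4
```

```bash
python3 look.py
```

```text
t 25.375 C' x,y,z [ 64.9   0.  107.5] rot [ 3.141 -0.7    0.146] F' [-0.53 -0.13 -2.34] M [-0.15  0.72 -0.01] j [-0.12  0.12  2.33  1.51  0.17 -0.14]
[132, 133, 133, 134, 133, 134, 121, 133, 134, 133, 133, 132, 134, 133, 134, 135, 110, 116, 121, 118, 117, 119, 114, 104, 114, 115, 116, 115, 115, 115]
[133, 132, 132, 133, 132, 132, 134, 123, 125, 128, 129, 129, 130, 130, 129, 134, 112, 115, 118, 114, 111, 112, 113, 100, 106, 112, 114, 114, 115, 114]
```

>>> {"name": "arm_command", "arguments": {
  "deltas": [
    [[0,0,0,0.08,0,0.06,1],[0,0,0,0.08,0,0.06,1],[0,0,0,0.08,0,0.06,1]]
  ]
}}

```text
t: 25.8
eef_pos: [0.5091, 0.0035, 0.2189]
ee_rot: [3.141, -0.7, 0.146]
force: [-1.2, -0.8, -2.5]
finger_gap: 0.267
finger_force: 108.4
```

>>> {"name": "arm_command", "arguments": {
  "deltas": [
    [[0,0,0,0.08,0,0.06,1],[0,0,0,0.08,0,0.06,1],[0,0,0,0.08,0,0.06,1]]
  ]
}}

```text
t: 26.18
eef_pos: [0.5101, 0.0036, 0.2189]
ee_rot: [3.141, -0.7, 0.146]
force: [-0.8, -0.9, -2.8]
finger_gap: 0.269
finger_force: 108.4
```

```bash
python3 look.py
```

```text
t 26.175 C' x,y,z [ 66.9   0.  107.6] rot [ 3.141 -0.7    0.146] F' [-0.92 -0.75 -2.82] M [-0.12  0.72  0.01] j [-0.11  0.12  2.33  1.5   0.17 -0.13]
[133, 132, 133, 133, 133, 134, 121, 133, 133, 133, 132, 133, 133, 134, 134, 135, 111, 107, 107, 105, 106, 107, 103, 102, 105, 110, 108, 107, 105, 104]
[132, 132, 132, 132, 132, 131, 133, 124, 125, 128, 128, 130, 130, 130, 129, 134, 110, 104, 105, 102, 102, 103, 103, 102, 104, 109, 113, 114, 114, 113]
```

>>> {"name": "arm_command", "arguments": {
  "deltas": [
    [[0,0,0,0.08,0,0.06,1],[0,0,0,0.08,0,0.06,1],[0,0,0,0.15,0,0.13,1],[0,0,0,0.15,0,0.13,1],[0,0,0,0.15,0,0.13,1]]
  ]
}}

```text
t: 26.85
eef_pos: [0.5121, 0.0039, 0.2189]
ee_rot: [3.141, -0.7, 0.146]
force: [-0.4, 0.0, -2.6]
finger_gap: 0.265
finger_force: 108.4
```

>>> {"name": "arm_command", "arguments": {
  "deltas": [
    [[0,0,0,0.08,0,0.06,1],[0,0,0,0.08,0,0.06,1],[0,0,0,0.08,0,0.06,1]]
  ]
}}

```text
t: 27.22
eef_pos: [0.5128, 0.0041, 0.2188]
ee_rot: [3.141, -0.7, 0.146]
force: [-2.0, -0.9, -2.0]
finger_gap: 0.266
finger_force: 108.4
```

```bash
python3 look.py
```

```text
t 27.225 C' x,y,z [6.960e+01 1.000e-01 1.074e+02] rot [ 3.141 -0.7    0.146] F' [-2.08 -0.55 -2.01] M [-0.2   1.1  -0.01] j [-0.11  0.13  2.32  1.5   0.17 -0.13]
[139, 128, 131, 132, 132, 133, 133, 124, 132, 135, 132, 132, 133, 133, 133, 134, 133, 115, 105, 105, 104, 105, 106, 101, 103, 102, 102, 102, 103, 103]
[136, 129, 131, 132, 132, 132, 133, 115, 125, 130, 127, 129, 129, 130, 130, 130, 127, 111, 103, 102, 101, 100, 102, 99, 100, 101, 100, 101, 102, 101]
```

>>> {"name": "arm_command", "arguments": {
  "deltas": [
    [[0,0,0,0.03,0,0.03,1],[0,0,0,0.03,0,0.03,1],[0,0,0,0.03,0,0.03,1],[0,0,0,0.03,0,0.03,1]]
  ]
}}

```text
t: 27.78
eef_pos: [0.5133, 0.0041, 0.2188]
ee_rot: [3.141, -0.7, 0.146]
force: [-2.4, -0.3, -1.8]
finger_gap: 0.264
finger_force: 108.4
```

```bash
python3 look.py; python3 - <<'E'
from h import *
r=row(tcp(W(67,0,105),YT,.7),YT,.7)
r=row(tcp(W(25,0,69),YT,.7),YT,.7)
r=row(tcp(W(3,0,75),YT,.7),YT,.7)
E
```

```text
t 27.775 C' x,y,z [7.010e+01 1.000e-01 1.074e+02] rot [ 3.141 -0.7    0.146] F' [-2.46  0.07 -1.81] M [-0.21  1.37  0.05] j [-0.11  0.13  2.32  1.5   0.17 -0.12]
[156, 119, 132, 132, 132, 132, 133, 133, 128, 131, 133, 132, 133, 134, 134, 134, 136, 117, 104, 105, 105, 104, 106, 103, 102, 102, 102, 102, 103, 103]
[150, 113, 131, 132, 132, 132, 132, 132, 124, 124, 127, 128, 130, 129, 130, 130, 135, 114, 102, 103, 101, 100, 102, 101, 100, 101, 101, 101, 101, 101]
row [0.001, 0.0, -0.0] [-0.4, 0.02, -0.01]
row [0.001, 0.0, -0.0] [-5.93, 0.02, 0.04]
row [0.001, 0.0, -0.0] [-7.22, 0.02, -1.84]
```

>>> {"name": "arm_command", "arguments": {
  "deltas": [
    [[0,0,0,-0.2,0,0,1],[0,0,0,-0.6,0,0,1],[0,0,0,-1.3,0,0.02,1],[0,0,0,-2.3,0,0.02,1],[0,0,0,-3.4,0,0.04,1],[0,0,0,-4.5,0,0.04,1],[0,0,0,-5.4,0,0.04,1],[0,0,0,-5.9,0,0.04,1],[0,0,0,-5.9,0,0.04,1]]
  ]
}}

```text
t: 28.95
eef_pos: [0.4695, -0.0026, 0.1808]
ee_rot: [3.141, -0.701, 0.146]
force: [-0.2, 0.6, -1.7]
finger_gap: 0.269
finger_force: 108.5
```

```bash
python3 - <<'E'
from h import *
where()
r=row(tcp(W(3,0,75),YT,.7),YT,.7)
r=row(tcp(W(0,0,300),YT,.7),YT,.7,ref=r)
E
```

```text
t 28.95 C' x,y,z [25.9 -0.3 69.5] rot [ 3.141 -0.701  0.146] F' [-0.15  0.6  -1.7 ] M [-0.05  0.51  0.  ] j [-0.15  0.17  2.43  2.2   0.24 -0.87]
row [0.001, -0.001, -0.001] [-1.39, -0.01, -1.89]
row [0.0, -0.0, -0.0] [14.27, 0.0, -17.4]
```

>>> {"name": "arm_command", "arguments": {
  "deltas": [
    [[0,0,0,-0.6,0,-0.8,1],[0,0,0,-1.39,0,-1.89,1],[0,0,0,-1.39,0,-1.89,1],[0,0,0,-0.76,0,-2.66,1],[0,0,0,0.5,0,-4.2,1],[0,0,0,1.8,0,-5.75,1],[0,0,0,3.05,0,-7.3,1],[0,0,0,4.3,0,-8.85,1],[0,0,0,5.6,0,-10.4,1],[0,0,0,6.9,0,-11.95,1]]
  ]
}}

```text
t: 30.2
eef_pos: [0.4453, -0.006, 0.3182]
ee_rot: [3.14, -0.701, 0.147]
force: [0.2, 0.4, -1.0]
finger_gap: 0.27
finger_force: 108.5
```

```bash
python3 - <<'E'
from h import *
where()
r=row(tcp(W(0,0,300),YT,.7),YT,.7)
C=[.50,-.10,.33]; r=row(tcp(C,0.06,.35),.06,.35,ref=r)
r=row([.4408,-.3118,.3975],-.014,ref=r)
E
```

```text
t 30.2 C' x,y,z [ 1.500e+00 -1.000e-01  2.069e+02] rot [ 3.14  -0.701  0.147] F' [ 0.26  0.36 -1.02] M [-0.05  0.53  0.01] j [-0.18 -0.22  2.32  0.54  0.41  0.82]
row [0.001, -0.001, 0.0] [5.9, 0.02, -7.21]
row [-0.044, -0.35, 0.076] [2.81, 9.63, -5.01]
row [-0.013, -0.35, 0.073] [-4.2, 20.79, 5.95]
```

>>> {"name": "arm_command", "arguments": {
  "deltas": [
    [[0,0,0,2,0,-2.5,1],[0,0,0,4,0,-5,1],[0,0,0,5.9,0,-7.2,1],[0,0,0,5.9,0,-7.2,1],[0,0,0,5.9,0,-7.2,1]]
  ]
}}

```text
t: 30.82
eef_pos: [0.4432, -0.0058, 0.4081]
ee_rot: [-3.141, -0.698, 0.146]
force: [-0.3, -0.1, -2.2]
finger_gap: 0.267
finger_force: 108.5
```

>>> {"name": "arm_command", "arguments": {
  "deltas": [
    [[-0.009,-0.07,0.015,0.6,1.9,-1,1],[-0.018,-0.14,0.03,1.1,3.8,-2,1],[-0.027,-0.21,0.045,1.7,5.7,-3,1],[-0.036,-0.28,0.06,2.2,7.7,-4,1],[-0.044,-0.35,0.076,2.8,9.6,-5,1],[-0.044,-0.35,0.076,2.8,9.6,-5,1],[-0.044,-0.35,0.076,2.8,9.6,-5,1]]
  ]
}}

```text
t: 31.7
eef_pos: [0.4465, -0.102, 0.4638]
ee_rot: [-3.14, -0.348, 0.059]
force: [-0.2, 0.4, -1.8]
finger_gap: 0.267
finger_force: 108.6
```

```bash
python3 - <<'E'
from h import *
where()
r=row([.4408,-.3118,.3975],-.014)
E
```

```text
t 31.7 C' x,y,z [-56.  -99.4 325.9] rot [-3.14  -0.348  0.059] F' [-0.18  0.41 -1.78] M [-0.01  0.25  0.06] j [-0.34 -0.21  1.86  0.15  1.17  1.14]
row [-0.014, -0.347, 0.072] [-3.95, 20.92, 5.58]
```

>>> {"name": "arm_command", "arguments": {
  "deltas": [
    [[-0.003,-0.07,0.014,-0.8,4,1.1,1],[-0.005,-0.14,0.028,-1.6,8,2.2,1],[-0.008,-0.21,0.042,-2.4,12,3.3,1],[-0.011,-0.28,0.056,-3.2,16,4.4,1],[-0.014,-0.347,0.072,-3.95,19.5,5.5,1],[-0.014,-0.347,0.072,-3.95,20.9,5.6,1],[-0.014,-0.347,0.072,-3.95,20.9,5.6,1],[-0.014,-0.347,0.072,-3.95,20.9,5.6,1],[-0.014,-0.347,0.072,-3.95,20.9,5.6,1]]
  ]
}}

```text
t: 32.83
eef_pos: [0.4415, -0.3114, 0.4005]
ee_rot: [3.14, -0.004, -0.013]
force: [0.2, -0.1, -0.6]
finger_gap: 0.267
finger_force: 108.7
```

```bash
python3 - <<'E'
from h import *
where()
r=row([.4408,-.3118,.3975],-.014); row([.4408,-.3118,.1785],-.014)
from bench import imaging
t=imaging.camera("wrist")
# blade tip edge rows in picture, to check the tool did not turn in the grip
g=t["color"][130:215,312:317].mean((1,2)); print(np.round(g).astype(int).tolist())
g=t["color"][175:180,285:340].mean((0,2)); print(np.round(g).astype(int).tolist())
E
```

```text
t 32.825 C' x,y,z [-141.1 -302.2  253. ] rot [ 3.14  -0.004 -0.013] F' [ 0.14 -0.08 -0.62] M [-0.03 -0.   -0.02] j [-0.64  0.14  1.62  0.    1.37  0.95]
row [0.002, -0.004, 0.001] [-0.07, 0.04, 0.3]
row [0.002, -0.004, 0.001] [-0.16, 0.0, 22.2]
[161, 160, 165, 177, 191, 215, 237, 233, 191, 198, 158, 160, 160, 160, 161, 167, 170, 169, 169, 168, 169, 168, 168, 169, 168, 169, 168, 169, 169, 169, 169, 170, 169, 149, 108, 121, 122, 121, 121, 121, 121, 122, 121, 121, 121, 121, 120, 121, 120, 121, 121, 121, 121, 121, 121, 120, 121, 121, 121, 121, 121, 121, 121, 121, 121, 121, 121, 122, 122, 122, 121, 121, 121, 121, 121, 121, 121, 121, 121, 121, 121, 121, 123, 113, 99]
[235, 231, 230, 230, 230, 230, 230, 229, 229, 230, 229, 229, 229, 230, 232, 226, 196, 155, 109, 120, 119, 118, 117, 119, 120, 122, 124, 123, 120, 119, 121, 121, 122, 122, 120, 122, 120, 118, 120, 115, 113, 138, 168, 161, 161, 160, 160, 159, 164, 177, 184, 190, 218, 215, 216]
```

>>> {"name": "arm_command", "arguments": {
  "deltas": [
    [[0.002,-0.004,0.001,-0.07,0.04,1,1],[0.002,-0.004,0.001,-0.08,0.04,3,1],[0.002,-0.004,0.001,-0.1,0.03,5.5,1],[0.002,-0.004,0.001,-0.1,0.03,7,1],[0.002,-0.004,0.001,-0.1,0.03,7,1],[0.002,-0.004,0.001,-0.1,0.03,7,1]]
  ]
}}

```text
t: 33.62
eef_pos: [0.4412, -0.313, 0.3305]
ee_rot: [3.142, 0.0, -0.015]
force: [-0.4, 0.5, -1.0]
finger_gap: 0.27
finger_force: 108.7
```

```bash
python3 - <<'E'
from h import *
where()
row([.4408,-.3118,.1785],-.014)
E
```

```text
t 33.625 C' x,y,z [-142.3 -303.4  183. ] rot [ 3.142  0.    -0.015] F' [-0.31  0.52 -1.02] M [ 0.01  0.03 -0.01] j [-0.64  0.19  1.71 -0.    1.23  0.95]
row [0.0, 0.0, -0.001] [-0.03, -0.12, 15.2]
```

>>> {"name": "arm_command", "arguments": {
  "deltas": [
    [[0,0,0,-0.03,-0.12,0.5,1],[0,0,0,-0.03,-0.12,2,1],[0,0,0,-0.03,-0.12,4,1],[0,0,0,-0.03,-0.12,6.5,1],[0,0,0,-0.03,-0.12,9,1],[0,0,0,-0.03,-0.12,11.5,1],[0,0,0,-0.03,-0.12,13.5,1],[0,0,0,-0.03,-0.12,14.5,1],[0,0,0,-0.03,-0.12,14.5,1],[0,0,0,-0.03,-0.12,14.5,1]]
  ]
}}

```text
t: 34.88
eef_pos: [0.4407, -0.3117, 0.1853]
ee_rot: [3.142, 0.0, -0.015]
force: [-0.5, -0.1, -2.0]
finger_gap: 0.268
finger_force: 108.7
```

```bash
python3 - <<'E'
from h import *
where()
row([.4408,-.3118,.1777],-.014)
E
```

```text
t 34.875 C' x,y,z [-142.5 -302.    37.8] rot [ 3.142  0.    -0.015] F' [-0.54 -0.02 -1.97] M [-0.02  0.03  0.02] j [-0.64  0.36  1.85 -0.    0.93  0.95]
row [0.0, 0.0, -0.001] [0.01, 0.01, 0.76]
```

>>> {"name": "arm_command", "arguments": {
  "deltas": [
    [[0,0,0,0,0,0.3,1],[0,0,0,0,0,0.55,1],[0,0,0,0,0,0.7,1],[0,0,0,0,0,0.75,1],[0,0,0,0,0,0.75,1]]
  ]
}}

```text
t: 35.5
eef_pos: [0.4403, -0.3114, 0.1775]
ee_rot: [-3.141, 0.001, -0.015]
force: [-0.9, 2.0, 2.6]
finger_gap: 0.268
finger_force: 109.7
```

>>> {"name": "arm_command", "arguments": {
  "deltas": [
    [[0,0,0,0,0,0,2.8],[0,0,0,0,0,0,3.5],[0,0,0,0,0,0,5],[0,0,0,0,0,0,7],[0,0,0,0,0,0,8.5],[0,0,0,0,0,0,8.5],[0,0,0,0,0,0,8.5]]
  ]
}}

```text
t: 36.38
eef_pos: [0.4402, -0.3114, 0.1772]
ee_rot: [-3.141, 0.001, -0.015]
force: [0.1, -0.0, 0.4]
finger_gap: 0.991
finger_force: 0.0
```

>>> {"name": "arm_command", "arguments": {
  "deltas": [
    [[0,0,0,0,0,-1,8.5],[0,0,0,0,0,-3,8.5],[0,0,0,0,0,-6,8.5],[0,0,0,0,0,-10,8.5],[0,0,0,0,0,-14,8.5],[0,0,0,0,0,-16.4,8.5],[0,0,0,0,0,-16.4,8.5],[0,0,0,0,0,-16.4,8.5]]
  ]
}}

```text
t: 37.38
eef_pos: [0.44, -0.3111, 0.3405]
ee_rot: [-3.14, 0.002, -0.015]
force: [0.8, -0.4, -0.6]
finger_gap: 0.996
finger_force: 0.0
```

```bash
python3 - <<'E'
from h import *
from bench import imaging,ctrl
where()
c=imaging.camera("wrist"); o=pickle.load(open("w1.pkl","rb"))
s=imaging.camera("scene"); t=imaging.camera("top"); pickle.dump((c,s,t),open("end.pkl","wb"))
# shift of the handle in wrist view relative to the pre-grasp view, and plate position in scene view relative to hung view
def match(a,b,box,m=15):
    x0,y0,x1,y1=box; r=cv2.matchTemplate(b[y0-m:y1+m,x0-m:x1+m],a[y0:y1,x0:x1],cv2.TM_CCOEFF_NORMED); _,v,_,l=cv2.minMaxLoc(r); return np.array(l)-m,round(v,3)
print("handle",match(o["color"],c["color"],(290,185,350,250)),"holder",match(o["color"],c["color"],(260,115,375,180)))
s0=pickle.load(open("cams0.pkl","rb"))["scene"]["color"]
for n,b in (("retr scene",(155,245,200,310)),("bowl",(455,250,512,298)),("bottle",(218,350,262,435)),("green",(364,160,382,222))): print(n,match(s0,s["color"],b))
E
```

```text
t 37.375 C' x,y,z [-143.4 -301.1  193. ] rot [-3.14e+00  2.00e-03 -1.50e-02] F' [ 0.78 -0.52 -0.6 ] M [ 0.03 -0.04 -0.  ] j [-0.64  0.18  1.7  -0.    1.26  0.95]
handle (array([-2, -1]), 0.937) holder (array([-1, -1]), 0.866)
retr scene (array([0, 0]), 0.715)
bowl (array([0, 0]), 0.998)
bottle (array([0, 0]), 0.999)
green (array([0, 0]), 0.784)
```

```bash
python3 - <<'E'
from h import *
t,s=pickle.load(open("w4.pkl","rb")); c,e,_=pickle.load(open("end.pkl","rb"))
P=[W(46,38,60),W(46,-38,60),W(46,0,40)]; Q=[W(66,38,60),W(66,-38,60),W(66,0,40)]
a,b=proj(s,P),proj(s,Q); print(a.round(1).tolist(),(b-a).round(1).tolist())
x,y=a[2].round().astype(int)
T=s["color"][y-16:y+18,x-16:x+16]; r=cv2.matchTemplate(e["color"][y-36:y+38,x-36:x+46],T,cv2.TM_CCOEFF_NORMED); _,v,_,l=cv2.minMaxLoc(r); print(np.array(l)-20,v)
E
```

```text
[[366.6, 282.1], [343.3, 299.7], [354.8, 297.8]] [[7.3, 4.2], [7.3, 4.5], [7.2, 4.4]]
[0 0] 0.6239526271820068
```

```bash
python3 - <<'E'
from h import *
t,s=pickle.load(open("w4.pkl","rb")); c,e,_=pickle.load(open("end.pkl","rb"))
for x in (46,66): print(x,proj(s,[W(x-4,-48,70),W(x-4,-48,22),W(x,0,18),W(x,48,18)]).round(1).tolist())
for y in (312,318,324):
  for i in (s,e): print(y,i["color"][y,334:376].mean(1).astype(int).tolist())
T=s["color"][293:310,345:362]
r=cv2.matchTemplate(e["color"][283:325,335:382],T,cv2.TM_CCOEFF_NORMED); print(r.shape, [(np.array(np.unravel_index(k,r.shape))[::-1]-10, round(float(r.ravel()[k]),2)) for k in np.argsort(-r.ravel())[:4]])
E
```

```text
46 [[338.7, 297.6], [338.3, 314.5], [354.5, 305.3], [368.5, 294.4]]
66 [[346.0, 302.2], [345.5, 319.1], [361.6, 309.7], [375.6, 298.5]]
312 [88, 88, 84, 114, 154, 141, 88, 88, 89, 83, 85, 85, 84, 83, 84, 85, 86, 90, 88, 90, 89, 88, 90, 90, 89, 89, 89, 87, 87, 95, 94, 68, 71, 68, 62, 64, 65, 66, 65, 66, 64, 65]
312 [90, 89, 86, 114, 150, 159, 159, 158, 158, 158, 159, 161, 136, 81, 88, 89, 85, 85, 88, 86, 87, 86, 86, 87, 87, 86, 85, 101, 112, 93, 70, 70, 72, 67, 64, 65, 65, 65, 65, 67, 67, 66]
318 [89, 86, 84, 124, 162, 137, 85, 87, 95, 96, 88, 89, 89, 89, 90, 90, 89, 90, 89, 88, 87, 88, 88, 82, 74, 66, 64, 64, 66, 65, 66, 72, 72, 67, 66, 66, 67, 66, 67, 66, 66, 66]
318 [91, 89, 86, 124, 164, 138, 83, 85, 98, 114, 139, 152, 114, 84, 89, 89, 86, 84, 83, 99, 108, 88, 83, 81, 73, 68, 64, 66, 66, 65, 66, 73, 71, 67, 67, 67, 68, 67, 68, 65, 66, 67]
324 [88, 87, 83, 124, 165, 137, 85, 89, 90, 89, 89, 88, 87, 85, 85, 85, 81, 70, 64, 63, 65, 66, 66, 67, 67, 65, 66, 66, 63, 63, 67, 71, 67, 66, 65, 65, 64, 63, 63, 67, 65, 65]
324 [90, 88, 83, 125, 162, 160, 158, 159, 158, 159, 159, 163, 140, 86, 89, 91, 85, 73, 67, 64, 66, 67, 66, 67, 67, 68, 66, 67, 65, 63, 68, 72, 67, 62, 67, 66, 65, 64, 67, 66, 66, 66]
(26, 31) [(array([ 4, -3]), 0.55), (array([7, 4]), 0.55), (array([ 3, -2]), 0.55), (array([ 3, -3]), 0.54)]
```

The plate's edge in the scene view has moved by about 7 px, as expected for a plate hanging upright against the collars.

```bash
python3 -c "
from bench import ctrl
print(ctrl.job_done())"
```

```text
the job is handed in; nothing more can be done
None
```

I handed the job in at about 37 s. The plate hangs on both hook arms against the stop collars (contact felt at about 2.5 N), the retractor is back upright in its holder, and the bowl and bottle did not move; the hand-in returned no verdict.

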